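Tamp the ceramic packing level in the still's packing tray

ROBOT

A 6-joint arm with a two-finger parallel gripper is mounted at the origin on the work surface. World frame = base frame: x ahead of the robot, y to its left, z up, the work surface at z = 0. Lengths are in m, angles in rad, forces in N, time in s.
With the tool pointing down it reaches from about 0.35 to 0.975 m from the base axis. Payload 4.9 kg.
Tool frame: the origin (TCP) lies on the centre line of the jaws, within the pads' length; the fingertips stand manip.tip_reach ahead of it and the grasp point (between the pads) is the TCP (manip.tip_reach is the distance from the TCP to the fingertips, in m); z points along the fingers, y is the line along which they close (so a half turn about z gives the same grasp; the last joint's range is limited). The gripper opens to 85 mm and grips with 20 to 120 N. Pads are 22 mm wide; open, the fingers measure 114 mm over their backs; the gripper's body (76 mm by 85 mm) begins 54 mm behind the grasp point. The pads swing forward as they close: fully open they stand 13 mm farther back than shut.
Start: joints at [1.206, 0.053, 1.613, -0, 1.476, -0.119], TCP at [0.152, 0.606, 0.25] pointing down, gripper open.
Joint ranges: [-3.01, 3.01], [-1.01, 2.22], [0.06, 2.58], [-1.02, 4.17], [0.09, 2.62], [-3.14, 3.14]. Speed limits (rad/s): [2.57, 2.57, 3.14, 3.14, 3.14, 3.14].

INTERFACE

Orientations are given as a unit quaternion [w, x, y, z].
In Python, from plant import manip gives the robot as it stands. The module is installed in compiled form; this text tells all that it offers.
- The arm moves only by the tool move_arm, never from a script. Its argument "rows" is a list of rows, each a list of 7 numbers: the shift along the tool's x, y, z in cm, then the turn, a rotation vector about the tool's x, y, z in degrees, then the opening, from -1 (shut) to 1 (fully open). In form: [[tx, ty, tz, ax, ay, az, jaw], ...]. A call has 1 to 20 rows; each row shifts and turns the commanded pose from where the row before left it, along the tool's axes as they then stand; what a row does not reach is not made up. A row lasts 1/12 s, in which the tool goes at most 41.7 mm and 7.16 degrees, less where a joint would pass 70% of its speed; a pose out of reach is approached as far as the arm can. A call is refused whole if a number of a shift passes 4.17 or a number of a turn 7.16, either way. A call with a gripper value outside its range is refused whole. The fingers move at their own pace and stop on an object; the grip force is fixed at half the most. Time passes only in rows, so rows that do not move let the fingers close. It gives the time, the measured TCP pose, the force, the opening and the grip force at its end, in the units of the state.
- manip.state(): the state, without advancing time (a new reading comes with each control period).
- manip.grab_frame(name): name is "side" or "top"; returns a dict with "img" (384x512x3 uint8, blue, green, red), "mtx" (3x3 intrinsics, pixels), "R" (3x3) and "t" (3): a world point X has camera coordinates R X + t. Camera axes: x right, y down, z forward; pixel columns grow to the right and rows downward; lengths in m; the calibration is good to about 2 mm. A picture is of the moment at which its call begins. There is no depth.
- manip.job_done(): hands the job in; it is judged then, once.
The state is a dict: "time": time; "joint_pos": joint angles; "joint_vel": joint speeds; "joint_efforts": joint torques, N m; "tool_pos": TCP position; "tool_rot": TCP orientation; "contact_force": force on the tool from outside, world axes, zero at the start; "ft_torque": the same for the moment, N m; "gripper_width": opening from 0.0 (shut) to 1.0 (fully open); "grasp_force": force on a finger pad.
Only numpy, scipy, OpenCV 4.12 (cv2) and the standard library are available. Lean on these libraries where they do the work, as an engineer would, in place of code of your own. Each camera call takes 0.05 s, during which the arm holds its last target. There are 200 camera calls.

TASK

One ceramic packing block in each lane of the steel tray is stuck proud of its row. Take the tamper by its wooden grip and, with its flat foot only, press the proud blocks down one after the other until all the blocks have their tops level to within 4 mm and sink no further, leaning on each with a steady push of about 15 N for a second as it comes down level; the ceramic is brittle, so never knock it or push harder than 35 N. Then stand the tamper back upright on its rubber mat and let go, leaving the bottle, carton and measuring cup alone.

Things in the scene. Friction and masses are not known exactly. Their poses are not given: they have to be found in the camera images.
- tray: fixed open steel tray 120 (x) x 194 (y) x 40 mm high, walls and floor 4 mm. A divider 4 mm thick, 22 mm high, along y, makes two lanes 54 mm wide (middles at x = -29, +29 mm) and 186 mm long, a row of four ceramic blocks in each. All but a2 and b3 stand on the floor, tops 34 mm above the bench, 6 mm below the rim, above the divider. Origin: centre of the underside on the bench.
- mat: flat black rubber mat fixed on the bench, 100 x 100 x 4 mm, where the tamper stands. Origin: centre of the underside (its top is 4 mm above the bench).
- tamper: hand tamper standing upright: square steel foot 46 x 46 x 12 mm, round neck 18 mm thick, and above it a square wooden grip 28 x 28 mm reaching from 68 to 130 mm above the underside, its faces parallel to the foot's edges; about 0.4 kg. Origin: centre of the underside of the foot; z up the handle.
- a1: loose brittle long ceramic block, 54 (y, along the lane) x 50 (x) x 30 mm, 200 g, level. Flanks slope 60 deg to a thin nose at mid height, so top and underside are 17 mm shorter. Row a along the tray's +y: a1 long, a2 short, a3 long, a4 short; the rows may be in either lane. Origin: centre of the underside.
- a2: the proud one of row a: short ceramic block, 36 (y) x 50 (x) x 28 mm, 130 g, like a1. Wedged on the flanks of a1 and a3, 14 mm proud; pressed, it drives them apart into the lane's free ends, yielding at about 4 to 20 N, then stops dead. The floor below is uneven: its top ends 2 mm below to 3 mm above the others. Origin: centre of the underside.
- a3: loose brittle long ceramic block, 54 (y, along the lane) x 50 (x) x 30 mm, 200 g, level. In row a, shaped as a1. Origin: centre of the underside.
- a4: loose brittle short ceramic block, 36 (y, along the lane) x 50 (x) x 30 mm, 130 g, level. In row a, shaped as a1. Origin: centre of the underside.
- b1: loose brittle short ceramic block, 36 (y, along the lane) x 50 (x) x 30 mm, 130 g, level. Flanks slope 60 deg to a thin nose at mid height, so top and underside are 17 mm shorter. Row b along the tray's +y: b1 short, b2 long, b3 short, b4 long; the rows may be in either lane. Origin: centre of the underside.
- b2: loose brittle long ceramic block, 54 (y, along the lane) x 50 (x) x 30 mm, 200 g, level. In row b, shaped as b1. Origin: centre of the underside.
- b3: the proud one of row b: short ceramic block, 36 (y) x 50 (x) x 28 mm, 130 g, like b1. Wedged on the flanks of b2 and b4, 12 mm proud; pressed, it drives them apart into the lane's free ends, yielding at about 4 to 20 N, then stops dead. The floor below is uneven: its top ends 2 mm below to 3 mm above the others. Origin: centre of the underside.
- b4: loose brittle long ceramic block, 54 (y, along the lane) x 50 (x) x 30 mm, 200 g, level. In row b, shaped as b1. Origin: centre of the underside.
- bottle: bystander: corked clear glass bottle, 72 mm across, about 190 mm high; origin at the underside
- carton: bystander: small open cardboard carton 90 x 110 x 70 mm; origin at the underside
- measure: bystander: steel measuring cup 70 mm across, 85 mm high; origin at the underside

How it is judged:
By the outcome, as a careful person would: the job done as asked, in the order asked, and still so for the second after the job is handed in, with the robot touching nothing.
It also fails if it takes over 64 s, if anything falls off the work surface, if the arm or the gripper's body presses on something with over 40 N, if the wrist force passes 120 N, or if a joint passes its speed limit or range.

## Working session

There is one attempt and no reset: what is moved stays moved. The work goes in short steps, Python scripts to look and compute and a tool call to move; the robot and the scene stay as the last step left them, time stands still between calls to the robot, and variables do not carry over. Pictures are saved under pics/ and viewed, at most 10 in all, crops included, and the job is handed in when it is done.

Besides the shell and the picture viewer there is one more tool, called after "Request:" by a JSON object that holds its "op" and its "data", one argument or row to a line. move_arm: Moves the arm, as the interface text tells. Its arguments: {"type":"object","properties":{"rows":{"type":"array","items":{"type":"array","items":{"type":"number"}}}},"required":["rows"]}

```bash
mkdir -p pics; python3 - <<'E'
from plant import manip
import cv2,numpy as np
for n in("top","side"):
    f=manip.grab_frame(n);cv2.imwrite(f"pics/{n}0.png",f["img"]);np.savez(f"{n}0.npz",**f)
    print(n,f["mtx"].tolist(),f["R"].round(3).tolist(),f["t"].round(3).tolist())
print(manip.state(),manip.tip_reach)
E
```

```text
top [[373.79814121515074, 0.0, 258.89484244882914], [0.0, 373.79814121515074, 186.0005430131275], [0.0, 0.0, 1.0]] [[0.019, -1.0, 0.02], [-0.982, -0.022, -0.189], [0.189, -0.017, -0.982]] [-0.033, 0.621, 1.005]
side [[434.31841136808885, 0.0, 259.9179600217826], [0.0, 434.31841136808885, 198.9267703742591], [0.0, 0.0, 1.0]] [[0.993, -0.117, -0.001], [-0.091, -0.76, -0.643], [0.075, 0.639, -0.766]] [-0.608, 0.087, 1.313]
{'time': 0.1, 'joint_pos': array([ 1.20602065e+00,  5.32997495e-02,  1.61415529e+00, -6.27851651e-06,
        1.47604271e+00, -1.18998361e-01]), 'joint_vel': array([ 6.33683048e-04, -1.95173510e-03, -2.99408020e-03, -1.58901071e-03,
        1.76620101e-05,  9.06829512e-04]), 'joint_efforts': array([-9.61564729e-04, -3.94908857e+01, -3.71360028e+01, -1.79966896e-04,
        4.00759396e-03,  2.78465230e-06]), 'tool_pos': array([0.15187552, 0.60571065, 0.24918126]), 'tool_rot': array([-2.25134534e-04,  1.22579235e-01,  9.92458273e-01, -9.25564599e-04]), 'contact_force': array([ 0.38050826, -0.22218045,  0.5893151 ]), 'ft_torque': array([ 0.02574641,  0.01651236, -0.00424745]), 'grasp_force': 0.0, 'gripper_width': 1.0023651117984949} 0.019
```

View pics/top0.png

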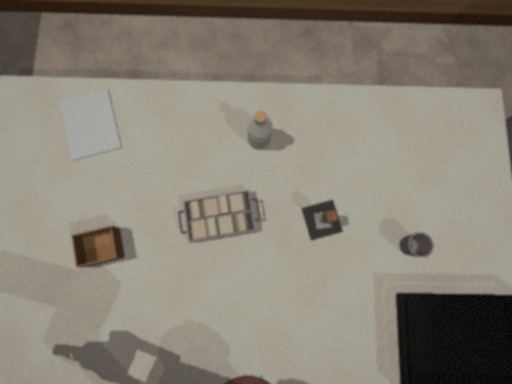

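View pics/side0.png

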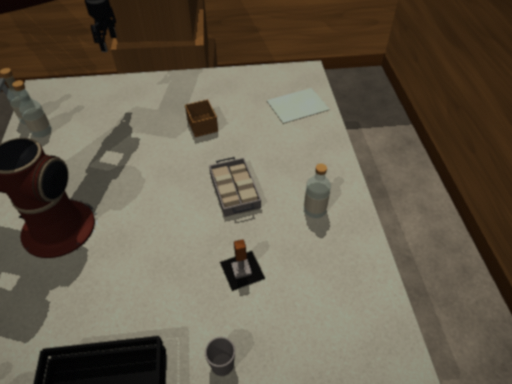

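The top view shows the tray at about (220,217), the mat at (322,220) with the grip at (331,215), and the carton, bottle and cup well clear. I'll enlarge the tray and tamper.

```bash
cat > h.py <<'E'
import cv2,numpy as np
def ray(f,uv,z):
    "pixels -> world points on the plane at height z"
    uv=np.atleast_2d(np.asarray(uv,float)); R,t=f["R"],f["t"]
    d=np.c_[uv,np.ones(len(uv))]@np.linalg.inv(f["mtx"]).T@R; c=-R.T@t
    return c+d*((z-c[2])/d[:,2])[:,None]
def proj(f,X):
    p=(np.atleast_2d(X)@f["R"].T+f["t"])@f["mtx"].T; return p[:,:2]/p[:,2:]
def two(f,a,g,b):
    P=[q["mtx"]@np.c_[q["R"],q["t"]] for q in(f,g)]
    X=cv2.triangulatePoints(P[0],P[1],np.array(a,float),np.array(b,float)).ravel();return X[:3]/X[3]
def blobs(m,amin=20):
    n,l,s,c=cv2.connectedComponentsWithStats(m.astype(np.uint8))
    return [(s[i].tolist(),c[i].round(2).tolist(),(l==i)) for i in range(1,n) if s[i,4]>=amin]
def load(n): return dict(np.load(n))
E
python3 - <<'E'
from h import *
t=load("top0.npz");s=load("side0.npz")
for n,f,(x,y,w,h) in(("top",t,(295,190,60,60)),("side",s,(210,225,70,75))):
    im=f["img"][y:y+h,x:x+w].astype(int)
    dark=im.max(2)<45
    hs=cv2.cvtColor(im.astype(np.uint8),cv2.COLOR_BGR2HSV)
    wood=(hs[...,1]>120)&(hs[...,2]>60)
    for nm,m in(("dark",dark),("wood",wood)):
        for st,c,mm in blobs(m,15):
            pts=np.argwhere(mm)[:,::-1].astype(np.float32)
            r=cv2.minAreaRect(pts);print(n,nm,st[4],np.array(c)+[x,y],cv2.boxPoints(r).round(1).tolist())
            if nm=="dark" and st[4]>100:
                q=cv2.boxPoints(cv2.minAreaRect(pts+[x,y])); 
                hull=cv2.convexHull((pts+[x,y]).astype(np.float32)); 
                print(ray(f,cv2.approxPolyDP(hull,4,True)[:,0],.004)[:,:2].round(4).tolist())
a=cv2.resize(t["img"][180:255,170:355],None,fx=4,fy=4,interpolation=cv2.INTER_CUBIC)
b=cv2.resize(s["img"][145:300,195:280],None,fx=3.7,fy=3.7,interpolation=cv2.INTER_CUBIC)
a=cv2.convertScaleAbs(a,alpha=1.6);b=cv2.convertScaleAbs(b,alpha=1.6)
cv2.imwrite("pics/topz.png",a);cv2.imwrite("pics/sidez.png",b)
E
```

```text
top wood 57 [331.44 215.63] [[31.0, 22.0], [41.0, 22.0], [41.0, 29.0], [31.0, 29.0]]
side dark 680 [242.22 272.09] [[10.300000190734863, 37.0], [41.70000076293945, 23.899999618530273], [53.70000076293945, 52.70000076293945], [22.299999237060547, 65.80000305175781]]Traceback (most recent call last):
  File "<stdin>", line 13, in <module>
cv2.error: OpenCV(4.12.0) /io/opencv/modules/imgproc/src/convhull.cpp:143: error: (-215:Assertion failed) total >= 0 && (depth == CV_32F || depth == CV_32S) in function 'convexHull'
```

```bash
python3 - <<'E'
from h import *
t=load("top0.npz");s=load("side0.npz")
for n,f,(x,y,w,h),th in(("top",t,(295,190,60,60),75),("side",s,(210,225,70,75),45)):
    im=f["img"][y:y+h,x:x+w]
    hs=cv2.cvtColor(im,cv2.COLOR_BGR2HSV)
    for nm,m in(("dark",im.max(2)<th),("wood",(hs[...,1]>120)&(hs[...,2]>60)&(im.max(2)>45))):
        for st,c,mm in blobs(m,25):
            pts=(np.argwhere(mm)[:,::-1]+[x,y]).astype(np.float32)
            r=cv2.minAreaRect(pts);print(n,nm,st[4],np.array(c)+[x,y],np.round(r[1],1),round(r[2],1))
            if nm=="dark" and st[4]>200:
                q=ray(f,cv2.convexHull(pts)[:,0],.004)[:,:2].astype(np.float32)
                r=cv2.minAreaRect(q);print("  mat",r)
a=cv2.resize(t["img"][180:255,170:355],None,fx=4,fy=4,interpolation=cv2.INTER_CUBIC)
b=cv2.resize(s["img"][145:300,195:280],None,fx=3.7,fy=3.7,interpolation=cv2.INTER_CUBIC)
cv2.imwrite("pics/topz.png",cv2.convertScaleAbs(a,alpha=1.6));cv2.imwrite("pics/sidez.png",cv2.convertScaleAbs(b,alpha=1.6))
E
```

```text
top dark 620 [320.05 220.03] [31.7 31.5] 74.1
  mat ((0.5364722013473511, -0.2096627950668335), (0.09340281039476395, 0.09392135590314865), 15.796551704406738)
top wood 57 [331.44 215.63] [ 7. 10.] 90.0
side dark 680 [242.22 272.09] [31.2 34. ] 67.4
  mat ((0.536238431930542, -0.2118498980998993), (0.09404952824115753, 0.0993092879652977), 15.876763343811035)
side wood 89 [239.07 244.53] [ 8.8 10. ] 78.7
```

View pics/topz.png

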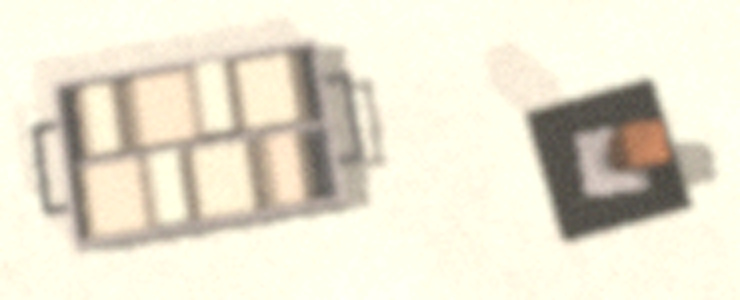

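View pics/sidez.png

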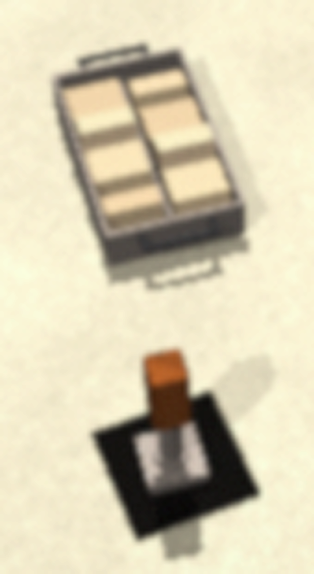

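The enlarged views show a proud block in each lane. In the top crop they are at (167,187) in the near lane and (212,97) in the far lane. The tamper stands near the mat's centre. Next I'll rectify the tray onto its rim plane from both cameras to measure it.

```bash
cat >> h.py <<'E'
def rect(f,c,yaw,z,W=.16,H=.24,s=2000):
    "metric picture of the plane z: columns along +v (tray y) , rows along -u; centre c"
    u=np.array([np.cos(yaw),np.sin(yaw),0]);v=np.array([-u[1],u[0],0]);c=np.array([*c[:2],z])
    w,h=int(H*s),int(W*s)
    cor=[c+v*a*H/2+u*b*W/2 for a,b in((1,1),(-1,1),(-1,-1),(1,-1))]  # left = +v, up = +u
    M=cv2.getPerspectiveTransform(proj(f,cor).astype(np.float32),np.float32([[0,0],[w,0],[w,h],[0,h]]))
    return cv2.warpPerspective(f["img"],M,(w,h),flags=cv2.INTER_CUBIC)
E
python3 - <<'E'
from h import *
t=load("top0.npz");s=load("side0.npz")
# rough tray rim corners (eye) in topz -> world
q=np.array([[57,88],[312,45],[335,197],[80,250]])/4+[170,180]
w=ray(t,q,.04)[:,:2]; print(w.round(4).tolist())
c=w.mean(0); d=(w[0]-w[1])+(w[3]-w[2]); yaw=np.arctan2(d[1],d[0])-np.pi/2; print(c,np.degrees(yaw))
out=[]
for f in(t,s):
    r=rect(f,c,yaw,.04); r=cv2.convertScaleAbs(r,alpha=1.4)
    for k in range(0,480,20): cv2.line(r,(k,0),(k,8 if k%100 else 16),(0,0,255),1)
    for k in range(0,320,20): cv2.line(r,(0,k),(8 if k%100 else 16,k),(0,0,255),1)
    out.append(r[:,:])
cv2.imwrite("pics/rect.png",cv2.resize(np.vstack(out),None,fx=.93,fy=.93))
print("grip top tri")
# tamper foot top face / grip: mask centres at z=.134 top face
hs=cv2.cvtColor(t["img"],cv2.COLOR_BGR2HSV)
print(ray(t,[[331.4,215.6]],.120), ray(s,[[239,244.5]],.115), two(t,[331.4,215.6],s,[239.07,241.5]))
cv2.imwrite("pics/tam.png",np.hstack([cv2.resize(cv2.convertScaleAbs(f["img"][y:y+60,x:x+48],alpha=1.5),None,fx=8,fy=8,interpolation=cv2.INTER_CUBIC) for f,x,y in((t,300,192),(s,218,232))]))
E
```

```text
[[0.5742, 0.1923], [0.6096, 0.0104], [0.5004, -0.0085], [0.4597, 0.1697]]
[0.53597891 0.09098425] 11.929160485412243
grip top tri
[[ 0.53468263 -0.21337616  0.12      ]] [[ 0.53379696 -0.20270917  0.115     ]] [ 0.53356038 -0.20941088  0.13824378]
```

View pics/rect.png

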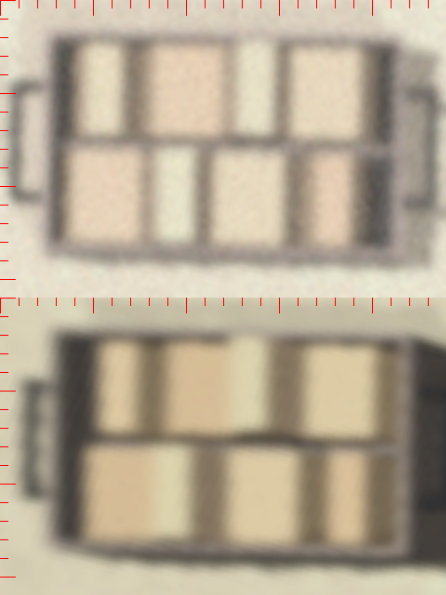

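View pics/tam.png

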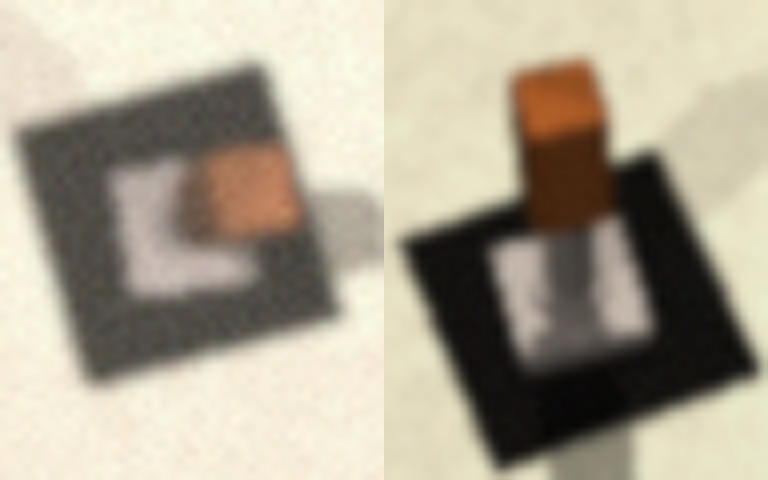

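The rectified tray is bounded at about columns 50–400 and rows 38–252 in the top view. The tamper's foot is turned slightly less than the mat. Now for exact edges and yaw.

```bash
python3 - <<'E'
from h import *
from scipy.signal import find_peaks
t=load("top0.npz");s=load("side0.npz")
# foot
for n,f,(x,y,w,h) in(("top",t,(306,203,34,30)),("side",s,(224,245,35,36))):
    im=f["img"][y:y+h,x:x+w];hs=cv2.cvtColor(im,cv2.COLOR_BGR2HSV)
    m=(im.max(2)>(95 if n=="top" else 60))&(hs[...,1]<70)
    b=max(blobs(m,20),key=lambda k:k[0][4]);st,c,mm=b
    e=(np.argwhere(mm)[:,::-1]+[x,y]).astype(np.float32)
    q=ray(f,cv2.convexHull(e)[:,0],.016)[:,:2].astype(np.float32)
    print(n,st,"foot",cv2.minAreaRect(q))
    print("  hullapprox",(cv2.approxPolyDP(cv2.convexHull(q),.005,True)[:,0]*1e3).round(0).tolist())
C=np.array([.536,.091])
for n,f in(("top",t),("side",s)):
    # yaw of the rim from tilt of edges: try profile along rows at both ends
    for yaw in (np.radians(11.93),):
        g=cv2.cvtColor(rect(f,C,yaw,.04),cv2.COLOR_BGR2GRAY).astype(float)
        def pk(p,lab,o):
            d=np.diff(cv2.GaussianBlur(p[None],(0,0),2)[0]);i,_=find_peaks(abs(d),height=1.2)
            print(n,lab,[(round((o-k-.5)/2,1),int(round(d[k]*10))) for k in i])
        pk(g[90:140].mean(0),"cols far lane v(mm)",240);pk(g[185:250].mean(0),"cols near lane v",240)
        for a,b in((85,130),(245,290),(330,400)): pk(g[:,a:b].mean(1),f"rows {a} u(mm)",160)
E
```

```text
top [8, 9, 17, 17, 150] foot ((0.533713698387146, -0.20733939111232758), (0.04702288657426834, 0.042191702872514725), 10.849469184875488)
  hullapprox [[516.0, -231.0], [557.0, -205.0], [547.0, -184.0], [510.0, -193.0]]
side [7, 14, 21, 18, 199] foot ((0.5346034169197083, -0.21309953927993774), (0.04754127189517021, 0.04798923060297966), 9.389496803283691)
  hullapprox [[561.0, -230.0], [551.0, -187.0], [508.0, -195.0], [516.0, -237.0]]
top cols far lane v(mm) [(np.float64(114.8), -45), (np.float64(107.2), 32), (np.float64(92.8), -44), (np.float64(79.2), 44), (np.float64(54.8), -40), (np.float64(39.2), 26), (np.float64(1.2), -19), (np.float64(-7.2), 24), (np.float64(-27.2), -41), (np.float64(-36.2), 37), (np.float64(-74.2), -41), (np.float64(-81.2), -23), (np.float64(-90.8), 35), (np.float64(-108.2), -14), (np.float64(-115.2), 42)]
top cols near lane v [(np.float64(115.2), -27), (np.float64(93.8), -43), (np.float64(84.2), 44), (np.float64(45.8), -26), (np.float64(36.8), 26), (np.float64(15.8), -43), (np.float64(6.2), 40), (np.float64(-32.8), -41), (np.float64(-49.2), 24), (np.float64
[... 875 characters left out ...]
oat64(90.2), -34), (np.float64(74.8), 42), (np.float64(18.2), -32), (np.float64(-2.2), 30), (np.float64(-39.8), -33), (np.float64(-55.8), 31), (np.float64(-76.2), -34), (np.float64(-91.2), 13), (np.float64(-100.8), -30)]
side rows 85 u(mm) [(np.float64(62.2), -43), (np.float64(54.8), 17), (np.float64(8.2), -26), (np.float64(0.8), 37), (np.float64(-51.2), -19), (np.float64(-60.2), 45)]
side rows 245 u(mm) [(np.float64(57.2), 13), (np.float64(8.2), -55), (np.float64(-0.2), 52), (np.float64(-56.2), -36), (np.float64(-64.2), 59)]
side rows 330 u(mm) [(np.float64(60.2), -33), (np.float64(53.2), 43), (np.float64(5.2), -51), (np.float64(-1.8), 29), (np.float64(-58.2), -29), (np.float64(-64.8), 59)]
```

Request:
{"op": "move_arm", "data": {
  "rows": [
    [0, 0, 0, 0, 0, -6, 1],
    [0, 0, 0, 0, 0, -6, 1],
    [0, 0, 0, 0, 0, -6, 1],
    [0, 0, 0, 0, 0, -6, 1],
    [-0.8, -2.9, 0, 0, 0, 0, 1],
    [-0.8, -2.9, 0, 0, 0, 0, 1],
    [-0.8, -2.9, 0, 0, 0, 0, 1],
    [-0.8, -2.9, 0, 0, 0, 0, 1],
    [-0.8, -2.9, 0, 0, 0, 0, 1],
    [-0.8, -2.9, 0, 0, 0, 0, 1],
    [-0.8, -2.9, 0, 0, 0, 0, 1],
    [-0.8, -2.9, 0, 0, 0, 0, 1],
    [-0.8, -2.9, 0, 0, 0, 0, 1],
    [-0.8, -2.9, 0, 0, 0, 0, 1],
    [-0.8, -2.9, 0, 0, 0, 0, 1],
    [-0.8, -2.9, 0, 0, 0, 0, 1],
    [-0.8, -2.9, 0, 0, 0, 0, 1],
    [-0.8, -2.9, 0, 0, 0, 0, 1],
    [-0.8, -2.9, 0, 0, 0, 0, 1],
    [-0.8, -2.9, 0, 0, 0, 0, 1]
  ]
}}

```text
time: 1.77
tool_pos: [0.3581, 0.1697, 0.2499]
tool_rot: [-0.0, -0.086, 0.996, -0.0]
contact_force: [1.3, 0.4, 0.6]
gripper_width: 1.0
grasp_force: 0.0
```

Request:
{"op": "move_arm", "data": {
  "rows": [
    [-0.8, -2.9, 0, 0, 0, 0, 1],
    [-0.8, -2.9, 0, 0, 0, 0, 1],
    [-0.8, -2.9, 0, 0, 0, 0, 1],
    [-0.8, -2.9, 0, 0, 0, 0, 1],
    [-0.8, -2.9, 0, 0, 0, 0, 1],
    [-0.8, -2.9, 0, 0, 0, 0, 1],
    [-0.8, -2.9, 0, 0, 0, 0, 1],
    [-0.8, -2.9, 0, 0, 0, 0, 1],
    [-0.8, -2.9, 0, 0, 0, 0, 1],
    [-0.8, -2.9, 0, 0, 0, 0, 1],
    [-0.8, -2.9, 0, 0, 0, 0, 1],
    [0, 0, 0, 0, 0, 0, 1],
    [0, 0, 0, 0, 0, 0, 1]
  ]
}}

```text
time: 2.85
tool_pos: [0.4996, -0.1288, 0.2495]
tool_rot: [-0.001, -0.085, 0.996, 0.001]
contact_force: [-0.7, 0.6, -0.5]
gripper_width: 1.004
grasp_force: 0.0
```

```bash
cat >> h.py <<'E'
from scipy.spatial.transform import Rotation as Ro
def togo(st,p,yaw_deg):
    "tool-frame shift (cm) and az (deg) to put TCP at p with tool y at yaw (mod 180), and tilt error"
    q=st["tool_rot"];r=Ro.from_quat([*q[1:],q[0]]);M=r.as_matrix()
    yw=np.degrees(np.arctan2(M[1,1],M[0,1])); e=(yaw_deg-yw+90)%180-90
    print("t",round(st["time"],2),"pos",st["tool_pos"].round(4),"yaw_y",round(yw,2),"tilt",M[:2,2].round(4),"F",st["contact_force"].round(1),"jaw",round(st["gripper_width"],3),"g",round(st["grasp_force"],1))
    print("  shift cm",(M.T@(np.array(p)-st["tool_pos"])*100).round(2),"az",round(-e,2))
E
python3 -c "
from h import *;from plant import manip
togo(manip.state(),(.534,-.210,.108),100)"
```

```text
t 2.85 pos [ 0.4996 -0.1288  0.2495] yaw_y 99.79 tilt [-0.0017  0.0009] F [-0.7  0.6 -0.5] jaw 1.004 g 0.0
  shift cm [-2.03 -8.6  14.14] az -0.21
```

Request:
{"op": "move_arm", "data": {
  "rows": [
    [-0.5, -2.15, 0, 0, 0, 0, 1],
    [-0.5, -2.15, 0, 0, 0, 0, 1],
    [-0.5, -2.15, 0, 0, 0, 0, 1],
    [-0.5, -2.15, 0, 0, 0, 0, 1],
    [0, 0, 1.5, 0, 0, 0, 1],
    [0, 0, 1.5, 0, 0, 0, 1],
    [0, 0, 1.5, 0, 0, 0, 1],
    [0, 0, 1.5, 0, 0, 0, 1],
    [0, 0, 0, 0, 0, 0, 1]
  ]
}}

```text
time: 3.6
tool_pos: [0.532, -0.2069, 0.1863]
tool_rot: [-0.003, -0.087, 0.996, 0.002]
contact_force: [-0.2, 0.1, -1.0]
gripper_width: 0.999
grasp_force: 0.0
```

```bash
python3 -c "
from h import *;from plant import manip
togo(manip.state(),(.534,-.210,.108),100)"
```

```text
t 3.6 pos [ 0.532  -0.2069  0.1863] yaw_y 99.98 tilt [-0.0061  0.0036] F [-0.2  0.1 -1. ] jaw 0.999 g 0.0
  shift cm [-0.18 -0.38  7.83] az -0.02
```

Request:
{"op": "move_arm", "data": {
  "rows": [
    [-0.1, -0.2, 1, 0, 0, 0, 1],
    [-0.1, -0.2, 1, 0, 0, 0, 1],
    [0, 0, 1, 0, 0, 0, 1],
    [0, 0, 1, 0, 0, 0, 1],
    [0, 0, 1, 0, 0, 0, 1],
    [0, 0, 1, 0, 0, 0, 1],
    [0, 0, 1, 0, 0, 0, 1],
    [0, 0, 0.7, 0, 0, 0, 1],
    [0, 0, 0, 0, 0, 0, 1],
    [0, 0, 0, 0, 0, 0, 1],
    [0, 0, 0, 0, 0, 0, 0.2],
    [0, 0, 0, 0, 0, 0, -0.2],
    [0, 0, 0, 0, 0, 0, -0.6],
    [0, 0, 0, 0, 0, 0, -1],
    [0, 0, 0, 0, 0, 0, -1],
    [0, 0, 0, 0, 0, 0, -1],
    [0, 0, 0, 0, 0, 0, -1],
    [0, 0, 0, 0, 0, 0, -1]
  ]
}}

```text
time: 5.1
tool_pos: [0.5372, -0.2126, 0.1139]
tool_rot: [0.0, -0.086, 0.996, 0.0]
contact_force: [-0.9, 1.5, 3.6]
gripper_width: 0.32
grasp_force: 60.0
```

```bash
python3 -c "
from h import *;from plant import manip
togo(manip.state(),(.534,-.210,.108),100)"
```

```text
t 5.1 pos [ 0.5372 -0.2126  0.1139] yaw_y 99.92 tilt [0.0007 0.0003] F [-0.9  1.5  3.6] jaw 0.32 g 60.0
  shift cm [0.27 0.31 0.59] az -0.08
```

Request:
{"op": "move_arm", "data": {
  "rows": [
    [0, 0, -0.4, 0, 0, 0, -1],
    [0, 0, -1, 0, 0, 0, -1],
    [0, 0, -1.5, 0, 0, 0, -1],
    [0, 0, -1.5, 0, 0, 0, -1],
    [0, 0, -1.5, 0, 0, 0, -1],
    [0, 0, -1.5, 0, 0, 0, -1],
    [0, 0, -1.5, 0, 0, 0, -1],
    [0, 1, 0, 0, 0, -0.4, -1],
    [0, 2, 0, 0, 0, -0.5, -1],
    [0, 2, 0, 0, 0, 0, -1],
    [0, 2, 0, 0, 0, 0, -1],
    [0, 2, 0, 0, 0, 0, -1],
    [0, 2, 0, 0, 0, 0, -1],
    [0, 2, 0, 0, 0, 0, -1],
    [0, 2, 0, 0, 0, 0, -1],
    [0, 2, 0, 0, 0, 0, -1],
    [0, 2, 0, 0, 0, 0, -1],
    [0, 1, 0, 0, 0, 0, -1],
    [0, 0, 0, 0, 0, 0, -1],
    [0, 0, 0, 0, 0, 0, -1]
  ]
}}

```text
time: 6.77
tool_pos: [0.4992, -0.0159, 0.2016]
tool_rot: [-0.0, -0.095, 0.995, -0.0]
contact_force: [-0.4, -0.6, -3.4]
gripper_width: 0.32
grasp_force: 59.9
```

```bash
python3 -c "
from h import *;from plant import manip
togo(manip.state(),(.5100,.1034,.19),100.8)"
```

```text
t 6.77 pos [ 0.4992 -0.0159  0.2016] yaw_y 100.9 tilt [-0.0009 -0.0006] F [-0.4 -0.6 -3.4] jaw 0.32 g 59.9
  shift cm [-3.32 11.51  1.15] az 0.1
```

Request:
{"op": "move_arm", "data": {
  "rows": [
    [-0.2, 0.8, 0, 0, 0, 0, -1],
    [-0.5, 1.7, 0, 0, 0, 0, -1],
    [-0.5, 1.7, 0, 0, 0, 0, -1],
    [-0.5, 1.7, 0, 0, 0, 0, -1],
    [-0.5, 1.7, 0, 0, 0, 0, -1],
    [-0.5, 1.7, 0, 0, 0, 0, -1],
    [-0.4, 1.4, 0, 0, 0, 0, -1],
    [-0.2, 0.8, 0, 0, 0, 0, -1],
    [0, 0, 0.4, 0, 0, 0, -1],
    [0, 0, 0.4, 0, 0, 0, -1],
    [0, 0, 0.4, 0, 0, 0, -1],
    [0, 0, 0, 0, 0, 0, -1],
    [0, 0, 0, 0, 0, 0, -1]
  ]
}}

```text
time: 7.85
tool_pos: [0.5101, 0.1021, 0.1895]
tool_rot: [-0.001, -0.094, 0.996, -0.0]
contact_force: [0.5, 0.1, -3.7]
gripper_width: 0.319
grasp_force: 60.0
```

```bash
python3 - <<'E'
from h import *;from plant import manip
togo(manip.state(),(.5100,.1034,.19),100.8)
I=[]
for n in("top","side"):
    f=manip.grab_frame(n);np.savez(n+"1.npz",**f)
    c=proj(f,[[.54,.087,.06]])[0].astype(int);print(n,c-[50,50])
    I.append(cv2.resize(cv2.convertScaleAbs(f["img"][c[1]-50:c[1]+50,c[0]-45:c[0]+45],alpha=1.5),None,fx=4.4,fy=4.4,interpolation=cv2.INTER_CUBIC))
cv2.imwrite("pics/hov.png",np.hstack(I))
E
```

```text
t 7.85 pos [0.5101 0.1021 0.1895] yaw_y 100.75 tilt [-0.0014 -0.0003] F [ 0.5  0.1 -3.7] jaw 0.319 g 60.0
  shift cm [-0.01  0.13 -0.05] az -0.05
top [170 163]
side [183 127]
```

View pics/hov.png

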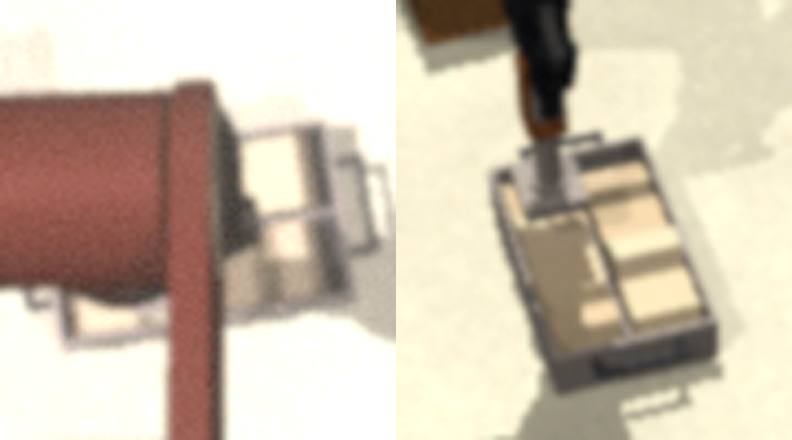

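Over the near lane, the side view shows the foot at about (545,190) in the crop, above the proud block. The arm hides most of the top view. I'll measure the foot's offset from the TCP in the side view.

```bash
python3 - <<'E'
from h import *
from plant import manip
s=load("side1.npz");st=manip.state();q=st["tool_rot"];M=Ro.from_quat([*q[1:],q[0]]).as_matrix()
for dx in(0,.003):
  P=[st["tool_pos"]+M@np.array([dx+a*.023,b*.023,.1099-h]) for h in(0,.012) for a,b in((1,1),(1,-1),(-1,-1),(-1,1))]
  print(dx,proj(s,P).round(1).tolist())
g=s["img"].max(2)
for r in range(160,180): print(r,g[r,206:240].tolist())
E
```

```text
0 [[214.6, 167.1], [218.2, 177.4], [232.6, 174.1], [228.8, 164.0], [214.3, 164.4], [217.9, 174.7], [232.4, 171.4], [228.6, 161.3]]
0.003 [[213.7, 167.3], [217.2, 177.6], [231.7, 174.3], [227.9, 164.2], [213.4, 164.6], [216.9, 174.9], [231.5, 171.6], [227.6, 161.5]]
160 [167, 168, 168, 168, 168, 170, 170, 169, 167, 155, 137, 118, 95, 70, 57, 54, 51, 51, 64, 96, 117, 119, 115, 117, 124, 121, 112, 97, 89, 88, 84, 79, 71, 62]
161 [166, 167, 169, 169, 169, 170, 170, 169, 164, 144, 109, 81, 76, 68, 60, 56, 53, 52, 69, 106, 129, 125, 114, 105, 98, 91, 81, 72, 64, 61, 58, 56, 54, 50]
162 [165, 167, 170, 169, 169, 169, 168, 167, 164, 146, 110, 88, 94, 85, 65, 57, 54, 51, 62, 97, 116, 111, 94, 76, 65, 61, 57, 55, 54, 52, 52, 51, 52, 49]
163 [165, 167, 169, 168, 166, 166, 163, 159, 155, 147, 127, 112, 110, 95, 68, 57, 53, 51, 60, 89, 110, 110, 93, 68, 55, 52, 51, 52, 51, 52, 55, 57, 61, 64]
164 [166, 167, 166, 162, 156, 150, 144, 136, 136, 136, 132, 126, 119, 98, 71, 58, 54, 52, 57, 84, 107, 112, 103, 79, 58, 54, 57, 60, 65, 71, 78, 88, 95, 102]
165 [167, 165, 159, 148, 133, 118, 106, 101, 117,
[... 1705 characters left out ...]
, 127, 143, 146, 146, 148, 148, 149]
176 [169, 169, 168, 160, 124, 84, 90, 112, 135, 152, 147, 113, 81, 77, 86, 92, 92, 103, 115, 119, 109, 100, 107, 119, 126, 110, 97, 120, 142, 148, 149, 149, 149, 150]
177 [168, 168, 166, 159, 129, 86, 80, 102, 121, 143, 151, 130, 109, 112, 125, 128, 119, 114, 117, 115, 103, 91, 91, 99, 115, 112, 93, 107, 136, 149, 151, 151, 152, 155]
178 [167, 166, 167, 161, 135, 95, 79, 96, 107, 122, 133, 126, 116, 121, 128, 129, 117, 105, 99, 94, 90, 86, 86, 89, 100, 104, 94, 101, 134, 155, 159, 159, 160, 163]
179 [167, 167, 168, 166, 149, 113, 79, 84, 97, 102, 107, 108, 107, 108, 110, 110, 105, 101, 93, 92, 91, 92, 92, 94, 96, 101, 94, 96, 130, 158, 165, 166, 166, 167]
```

```bash
python3 - <<'E'
from h import *
s=load("side1.npz");C=np.array([.536,.091])
def uv(px,z,yaw=10.8,c=C):
    a=np.radians(yaw);X=ray(s,px,z)[:,:2]-c
    return (X@np.array([[np.cos(a),-np.sin(a)],[np.sin(a),np.cos(a)]])*1e3).round(1).tolist()
print("foot left top",uv([[214.8,171],[215.9,174]],.0916),"front bottom",uv([[222,174.8],[219,176]],.0796),"front top edge",uv([[222,172.5]],.0916))
# tray outer rim left side, several rows; sub-pixel max gradient
g=cv2.cvtColor(s["img"],cv2.COLOR_BGR2GRAY).astype(float);d=np.diff(cv2.GaussianBlur(g,(0,0),.8),axis=1)
for r in range(171,200,3):
    k=205+np.argmin(d[r,205:222]); y=d[r,k-1:k+2]; o=(y[0]-y[2])/(2*(y[0]-2*y[1]+y[2])); print(r,round(k+.5+o,2),uv([[k+.5+o,r]],.04))
# right rim outer, far edge
for r in range(172,196,4):
    k=240+np.argmax(d[r,240:262]); print("R",r,k+.5,uv([[k+.5,r]],.04))
E
```

```text
foot left top [[-51.0, 11.7], [-50.8, -1.6]] front bottom [[-31.8, 0.6], [-41.9, -1.5]] front top edge [[-31.4, -1.2]]
171 208.79 [[-61.8, 66.9]]
174 209.41 [[-63.0, 53.3]]
177 210.11 [[-63.9, 39.7]]
180 211.01 [[-64.1, 26.1]]
183 211.77 [[-64.9, 12.8]]
186 212.74 [[-64.9, -0.5]]
189 214.01 [[-64.1, -14.0]]
192 214.59 [[-65.3, -26.6]]
195 216.03 [[-64.0, -39.9]]
198 217.2 [[-63.4, -52.9]]
R 172 249.5 [[62.9, 22.7]]
R 176 250.5 [[60.8, 4.8]]
R 180 258.5 [[80.1, -19.6]]
R 184 254.5 [[62.9, -32.2]]
R 188 255.5 [[61.0, -49.2]]
R 192 257.5 [[62.0, -67.0]]
```

Request:
{"op": "move_arm", "data": {
  "rows": [
    [0, -0.1, 0.3, 0, 0, 0, -1],
    [0, -0.1, 0.5, 0, 0, 0, -1],
    [0, 0, 0.5, 0, 0, 0, -1],
    [0, 0, 0.5, 0, 0, 0, -1],
    [0, 0, 0.4, 0, 0, 0, -1],
    [0, 0, 0.2, 0, 0, 0, -1],
    [0, 0, 0.1, 0, 0, 0, -1],
    [0, 0, 0.05, 0, 0, 0, -1],
    [0, 0, 0, 0, 0, 0, -1]
  ]
}}

```text
time: 8.7
tool_pos: [0.5109, 0.101, 0.1648]
tool_rot: [0.0, -0.094, 0.996, -0.0]
contact_force: [0.9, 0.2, -3.5]
gripper_width: 0.322
grasp_force: 60.1
```

Request:
{"op": "move_arm", "data": {
  "rows": [
    [0, 0, 0.05, 0, 0, 0, -1],
    [0, 0, 0.05, 0, 0, 0, -1],
    [0, 0, 0.05, 0, 0, 0, -1],
    [0, 0, 0.05, 0, 0, 0, -1],
    [0, 0, 0.05, 0, 0, 0, -1],
    [0, 0, 0.05, 0, 0, 0, -1],
    [0, 0, 0.05, 0, 0, 0, -1],
    [0, 0, 0.05, 0, 0, 0, -1]
  ]
}}

```text
time: 9.37
tool_pos: [0.5109, 0.1009, 0.1607]
tool_rot: [-0.0, -0.094, 0.996, -0.0]
contact_force: [-0.3, -0.3, -3.8]
gripper_width: 0.317
grasp_force: 60.1
```

Still free, with the foot at about z = 0.051. I'll creep on.

Request:
{"op": "move_arm", "data": {
  "rows": [
    [0, 0, 0.04, 0, 0, 0, -1],
    [0, 0, 0.04, 0, 0, 0, -1],
    [0, 0, 0.04, 0, 0, 0, -1],
    [0, 0, 0.04, 0, 0, 0, -1],
    [0, 0, 0.04, 0, 0, 0, -1],
    [0, 0, 0.04, 0, 0, 0, -1],
    [0, 0, 0.04, 0, 0, 0, -1],
    [0, 0, 0, 0, 0, 0, -1]
  ]
}}

```text
time: 10.03
tool_pos: [0.5108, 0.1009, 0.1579]
tool_rot: [-0.0, -0.094, 0.996, 0.0]
contact_force: [-0.2, -0.0, -3.5]
gripper_width: 0.317
grasp_force: 60.1
```

Request:
{"op": "move_arm", "data": {
  "rows": [
    [0, 0, 0.04, 0, 0, 0, -1],
    [0, 0, 0.04, 0, 0, 0, -1],
    [0, 0, 0.04, 0, 0, 0, -1]
  ]
}}

```text
time: 10.28
tool_pos: [0.5109, 0.1009, 0.1568]
tool_rot: [0.0, -0.094, 0.996, 0.0]
contact_force: [-0.8, 0.1, -3.5]
gripper_width: 0.32
grasp_force: 60.1
```

Request:
{"op": "move_arm", "data": {
  "rows": [
    [0, 0, 0.04, 0, 0, 0, -1],
    [0, 0, 0.04, 0, 0, 0, -1],
    [0, 0, 0.04, 0, 0, 0, -1]
  ]
}}

```text
time: 10.53
tool_pos: [0.5109, 0.1009, 0.1556]
tool_rot: [-0.0, -0.094, 0.996, -0.0]
contact_force: [-0.9, 0.7, -2.4]
gripper_width: 0.32
grasp_force: 60.2
```

Request:
{"op": "move_arm", "data": {
  "rows": [
    [0, 0, 0.04, 0, 0, 0, -1],
    [0, 0, 0.04, 0, 0, 0, -1],
    [0, 0, 0.04, 0, 0, 0, -1]
  ]
}}

```text
time: 10.78
tool_pos: [0.5112, 0.101, 0.1552]
tool_rot: [0.0, -0.094, 0.996, 0.0]
contact_force: [-1.9, 0.9, 0.8]
gripper_width: 0.325
grasp_force: 60.6
```

Request:
{"op": "move_arm", "data": {
  "rows": [
    [0, 0, 0.04, 0, 0, 0, -1],
    [0, 0, 0.04, 0, 0, 0, -1],
    [0, 0, 0.04, 0, 0, 0, -1]
  ]
}}

```text
time: 11.03
tool_pos: [0.5114, 0.1012, 0.154]
tool_rot: [0.001, -0.094, 0.996, 0.0]
contact_force: [-1.2, 1.3, 1.9]
gripper_width: 0.318
grasp_force: 60.9
```

Request:
{"op": "move_arm", "data": {
  "rows": [
    [0, 0, 0.03, 0, 0, 0, -1],
    [0, 0, 0.03, 0, 0, 0, -1],
    [0, 0, 0.03, 0, 0, 0, -1]
  ]
}}

```text
time: 11.28
tool_pos: [0.5114, 0.1013, 0.1531]
tool_rot: [0.001, -0.094, 0.996, 0.0]
contact_force: [-0.5, 2.2, 4.7]
gripper_width: 0.321
grasp_force: 61.1
```

Request:
{"op": "move_arm", "data": {
  "rows": [
    [0, 0, 0.04, 0, 0, 0, -1],
    [0, 0, 0.04, 0, 0, 0, -1],
    [0, 0, 0.04, 0, 0, 0, -1],
    [0, 0, 0.04, 0, 0, 0, -1]
  ]
}}

```text
time: 11.62
tool_pos: [0.5113, 0.101, 0.151]
tool_rot: [0.001, -0.094, 0.996, 0.0]
contact_force: [-0.1, 2.4, 4.9]
gripper_width: 0.317
grasp_force: 61.2
```

Request:
{"op": "move_arm", "data": {
  "rows": [
    [0, 0, 0.04, 0, 0, 0, -1],
    [0, 0, 0.04, 0, 0, 0, -1],
    [0, 0, 0.04, 0, 0, 0, -1],
    [0, 0, 0.04, 0, 0, 0, -1]
  ]
}}

```text
time: 11.95
tool_pos: [0.5111, 0.1007, 0.1494]
tool_rot: [0.0, -0.094, 0.996, -0.0]
contact_force: [-0.5, 0.9, 6.0]
gripper_width: 0.319
grasp_force: 61.4
```

Request:
{"op": "move_arm", "data": {
  "rows": [
    [0, 0, 0.04, 0, 0, 0, -1],
    [0, 0, 0.04, 0, 0, 0, -1],
    [0, 0, 0.04, 0, 0, 0, -1]
  ]
}}

```text
time: 12.2
tool_pos: [0.5113, 0.1004, 0.1485]
tool_rot: [0.0, -0.094, 0.996, -0.001]
contact_force: [-0.0, 0.9, 7.0]
gripper_width: 0.321
grasp_force: 61.5
```

Request:
{"op": "move_arm", "data": {
  "rows": [
    [0, 0, 0.03, 0, 0, 0, -1],
    [0, 0, 0.03, 0, 0, 0, -1]
  ]
}}

```text
time: 12.37
tool_pos: [0.5114, 0.1003, 0.1481]
tool_rot: [0.0, -0.094, 0.996, -0.001]
contact_force: [-0.1, 0.3, 7.0]
gripper_width: 0.321
grasp_force: 61.6
```

Request:
{"op": "move_arm", "data": {
  "rows": [
    [0, 0, 0.03, 0, 0, 0, -1],
    [0, 0, 0.03, 0, 0, 0, -1]
  ]
}}

```text
time: 12.53
tool_pos: [0.5115, 0.1001, 0.1476]
tool_rot: [0.001, -0.094, 0.996, -0.001]
contact_force: [-1.5, -0.7, 8.2]
gripper_width: 0.322
grasp_force: 61.6
```

Request:
{"op": "move_arm", "data": {
  "rows": [
    [0, 0, 0.03, 0, 0, 0, -1],
    [0, 0, 0.03, 0, 0, 0, -1]
  ]
}}

```text
time: 12.7
tool_pos: [0.5116, 0.0999, 0.1472]
tool_rot: [0.001, -0.094, 0.996, -0.001]
contact_force: [-1.3, -0.3, 8.1]
gripper_width: 0.319
grasp_force: 61.7
```

Request:
{"op": "move_arm", "data": {
  "rows": [
    [0, 0, 0.04, 0, 0, 0, -1],
    [0, 0, 0.04, 0, 0, 0, -1]
  ]
}}

```text
time: 12.87
tool_pos: [0.5117, 0.0997, 0.1466]
tool_rot: [0.001, -0.094, 0.996, -0.002]
contact_force: [-1.3, -1.9, 8.7]
gripper_width: 0.322
grasp_force: 61.8
```

Request:
{"op": "move_arm", "data": {
  "rows": [
    [0, 0, 0.04, 0, 0, 0, -1],
    [0, 0, 0.04, 0, 0, 0, -1]
  ]
}}

```text
time: 13.03
tool_pos: [0.5118, 0.0995, 0.146]
tool_rot: [0.001, -0.094, 0.996, -0.002]
contact_force: [0.2, -1.6, 10.3]
gripper_width: 0.319
grasp_force: 61.9
```

Request:
{"op": "move_arm", "data": {
  "rows": [
    [0, 0, 0.03, 0, 0, 0, -1],
    [0, 0, 0.03, 0, 0, 0, -1]
  ]
}}

```text
time: 13.2
tool_pos: [0.512, 0.0994, 0.1456]
tool_rot: [0.001, -0.094, 0.996, -0.002]
contact_force: [-0.9, -1.5, 10.7]
gripper_width: 0.323
grasp_force: 61.9
```

Request:
{"op": "move_arm", "data": {
  "rows": [
    [0, 0, 0.04, 0, 0, 0, -1],
    [0, 0, 0.04, 0, 0, 0, -1]
  ]
}}

```text
time: 13.37
tool_pos: [0.5121, 0.0992, 0.1449]
tool_rot: [0.001, -0.094, 0.996, -0.002]
contact_force: [-0.3, -3.5, 10.7]
gripper_width: 0.321
grasp_force: 62.0
```

Request:
{"op": "move_arm", "data": {
  "rows": [
    [0, 0, 0.03, 0, 0, 0, -1],
    [0, 0, 0.03, 0, 0, 0, -1]
  ]
}}

```text
time: 13.53
tool_pos: [0.5122, 0.0991, 0.1446]
tool_rot: [0.001, -0.094, 0.996, -0.003]
contact_force: [-1.4, -2.8, 13.2]
gripper_width: 0.323
grasp_force: 62.1
```

Request:
{"op": "move_arm", "data": {
  "rows": [
    [0, 0, 0.03, 0, 0, 0, -1],
    [0, 0, 0.03, 0, 0, 0, -1]
  ]
}}

```text
time: 13.7
tool_pos: [0.5123, 0.0991, 0.1446]
tool_rot: [0.001, -0.094, 0.996, -0.002]
contact_force: [-2.7, -3.5, 15.4]
gripper_width: 0.322
grasp_force: 62.2
```

Request:
{"op": "move_arm", "data": {
  "rows": [
    [0, 0, 0.03, 0, 0, 0, -1],
    [0, 0, 0, 0, 0, 0, -1]
  ]
}}

```text
time: 13.87
tool_pos: [0.5123, 0.0991, 0.1446]
tool_rot: [0.001, -0.094, 0.996, -0.002]
contact_force: [-2.5, -3.9, 15.0]
gripper_width: 0.322
grasp_force: 62.4
```

Request:
{"op": "move_arm", "data": {
  "rows": [
    [0, 0, -0.03, 0, 0, 0, -1],
    [0, 0, -0.02, 0, 0, 0, -1],
    [0, 0, 0, 0, 0, 0, -1]
  ]
}}

```text
time: 14.12
tool_pos: [0.5122, 0.0991, 0.1446]
tool_rot: [0.001, -0.094, 0.996, -0.002]
contact_force: [-2.4, -3.5, 12.5]
gripper_width: 0.318
grasp_force: 62.3
```

Request:
{"op": "move_arm", "data": {
  "rows": [
    [0, 0, 0, 0, 0, 0, -1],
    [0, 0, 0, 0, 0, 0, -1],
    [0, 0, 0, 0, 0, 0, -1],
    [0, 0, 0, 0, 0, 0, -1],
    [0, 0, 0, 0, 0, 0, -1],
    [0, 0, 0, 0, 0, 0, -1],
    [0, 0, 0, 0, 0, 0, -1],
    [0, 0, 0, 0, 0, 0, -1],
    [0, 0, 0, 0, 0, 0, -1],
    [0, 0, 0, 0, 0, 0, -1],
    [0, 0, 0, 0, 0, 0, -1],
    [0, 0, 0, 0, 0, 0, -1]
  ]
}}

```text
time: 15.12
tool_pos: [0.5122, 0.0991, 0.1446]
tool_rot: [0.001, -0.094, 0.996, -0.003]
contact_force: [-1.2, -3.0, 13.3]
gripper_width: 0.319
grasp_force: 62.3
```

Request:
{"op": "move_arm", "data": {
  "rows": [
    [0, 0, -0.05, 0, 0, 0, -1],
    [0, 0, -0.1, 0, 0, 0, -1],
    [0, 0, -0.3, 0, 0, 0, -1],
    [0, 0, -0.8, 0, 0, 0, -1],
    [0, 0, -1.2, 0, 0, 0, -1],
    [0, 0, -1.5, 0, 0, 0, -1],
    [0, 0, -1, 0, 0, 0, -1],
    [0, 0, 0, 0, 0, 0, -1]
  ]
}}

```text
time: 15.78
tool_pos: [0.5122, 0.101, 0.1945]
tool_rot: [0.002, -0.094, 0.996, -0.0]
contact_force: [0.8, -0.3, -3.1]
gripper_width: 0.324
grasp_force: 60.2
```

```bash
python3 - <<'E'
from h import *;from plant import manip
from scipy.signal import find_peaks
togo(manip.state(),(.5718+.0028,.0739+.0005,.19),100.8)
f=manip.grab_frame("side");np.savez("side2.npz",**f)
g=cv2.cvtColor(rect(f,(.536,.091),np.radians(10.8),.034),cv2.COLOR_BGR2GRAY).astype(float)
for lab,p in(("near",g[185:250].mean(0)),("far",g[90:140].mean(0))):
    d=np.diff(cv2.GaussianBlur(p[None],(0,0),2)[0]);i,_=find_peaks(abs(d),height=1)
    print(lab,[(round(float(240-k-.5)/2,1),int(round(d[k]*10))) for k in i])
c=cv2.resize(cv2.convertScaleAbs(f["img"][130:225,195:275],alpha=1.5),None,fx=6,fy=6,interpolation=cv2.INTER_CUBIC);cv2.imwrite("pics/s2.png",c)
E
```

```text
t 15.78 pos [0.5122 0.101  0.1945] yaw_y 100.83 tilt [0.0046 0.    ] F [ 0.8 -0.3 -3.1] jaw 0.324 g 60.2
  shift cm [-5.63 -3.79  0.48] az 0.03
near [(113.8, -23), (95.8, -12), (57.8, -10), (48.8, -13), (30.8, 41), (13.8, -36), (-60.8, 11), (-80.8, -17), (-93.8, -15)]
far [(114.2, -40), (105.2, 24), (95.2, -32), (73.8, 44), (52.8, -32), (37.2, 29), (-17.2, -33), (-37.8, 34), (-76.2, -37), (-87.2, 10), (-96.2, -33)]
```

View pics/s2.png

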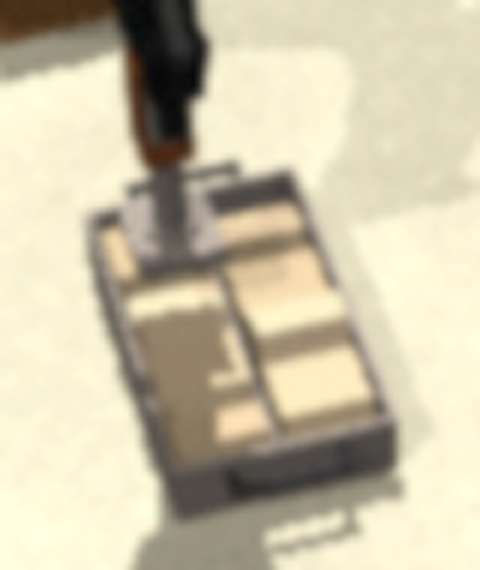

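The side view shows the near block down, with its lit top at v ≈ 14–31 mm and a dark valley behind it. The foot and shadows hide the rest. I'll hover over the far lane and re-measure from there.

Request:
{"op": "move_arm", "data": {
  "rows": [
    [-0.4, -0.3, 0, 0, 0, 0, -1],
    [-1.0, -0.7, 0, 0, 0, 0, -1],
    [-1.2, -0.8, 0.1, 0, 0, 0, -1],
    [-1.2, -0.8, 0.1, 0, 0, 0, -1],
    [-1.0, -0.7, 0.1, 0, 0, 0, -1],
    [-0.6, -0.4, 0.1, 0, 0, 0, -1],
    [-0.2, -0.1, 0.1, 0, 0, 0, -1],
    [0, 0, 0, 0, 0, 0, -1],
    [0, 0, 0, 0, 0, 0, -1]
  ]
}}

```text
time: 16.58
tool_pos: [0.5724, 0.0742, 0.1858]
tool_rot: [-0.001, -0.094, 0.996, 0.0]
contact_force: [-0.5, -0.5, -3.7]
gripper_width: 0.323
grasp_force: 60.1
```

```bash
python3 - <<'E'
from h import *;from plant import manip
from scipy.signal import find_peaks
togo(manip.state(),(.5718+.0028,.0739+.0005,.19),100.8)
I=[]
for n in("top","side"):
    f=manip.grab_frame(n);np.savez(n+"3.npz",**f)
    r=rect(f,(.536,.091),np.radians(10.8),.034);I.append(cv2.convertScaleAbs(r,alpha=1.5))
    g=cv2.cvtColor(r,cv2.COLOR_BGR2GRAY).astype(float)
    for lab,p in(("near",g[185:250].mean(0)),("far",g[90:140].mean(0))):
        d=np.diff(cv2.GaussianBlur(p[None],(0,0),2)[0]);i,_=find_peaks(abs(d),height=1)
        print(n,lab,[(round(float(240-k-.5)/2,1),int(round(d[k]*10))) for k in i])
r=cv2.vconcat(I)
cv2.imwrite("pics/r3.png",cv2.resize(r,None,fx=.93,fy=.93))
E
```

```text
t 16.58 pos [0.5724 0.0742 0.1858] yaw_y 100.82 tilt [-0.0017  0.0001] F [-0.5 -0.5 -3.7] jaw 0.323 g 60.1
  shift cm [-0.22 -0.03 -0.42] az 0.02
top near [(117.8, 13), (11.2, -12), (-4.8, 14), (-23.8, -25), (-55.8, 60), (-78.2, -47), (-91.2, 48), (-99.2, -11), (-115.2, 37)]
top far [(114.2, -17), (81.2, 56), (55.8, -51), (40.2, 33), (6.2, -19), (-12.8, -11), (-32.2, -29), (-65.2, 34), (-81.8, -25), (-91.8, 30), (-108.2, -27), (-115.8, 41)]
side near [(113.8, -26), (95.8, -39), (83.8, 47), (44.8, -32), (30.8, 40), (10.2, -36), (-6.2, 34), (-44.8, -36), (-59.8, 33), (-79.8, -37), (-96.2, -34)]
side far [(114.2, -44), (105.2, 24), (95.8, -34), (73.8, 50), (54.2, -24), (8.2, -16), (3.2, -15), (-8.2, 12), (-94.2, -18)]
```

View pics/r3.png

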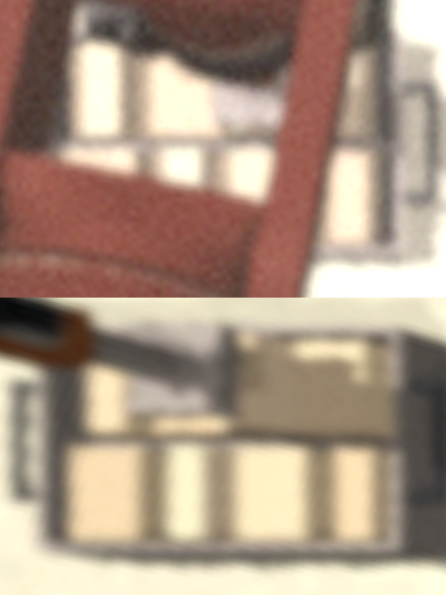

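The near row now shows four evenly spaced blocks, and the pressed one is about 1 mm high and level. On to the far lane.

Request:
{"op": "move_arm", "data": {
  "rows": [
    [-0.1, 0.1, 0.3, 0, 0, 0, -1],
    [-0.15, 0, 0.5, 0, 0, 0, -1],
    [0, 0, 0.5, 0, 0, 0, -1],
    [0, 0, 0.5, 0, 0, 0, -1],
    [0, 0, 0.4, 0, 0, 0, -1],
    [0, 0, 0.15, 0, 0, 0, -1],
    [0, 0, 0.05, 0, 0, 0, -1],
    [0, 0, 0, 0, 0, 0, -1]
  ]
}}

```text
time: 17.35
tool_pos: [0.5752, 0.0755, 0.1624]
tool_rot: [-0.0, -0.094, 0.996, 0.0]
contact_force: [-0.1, -0.1, -3.9]
gripper_width: 0.323
grasp_force: 60.1
```

Request:
{"op": "move_arm", "data": {
  "rows": [
    [0, 0, 0.04, 0, 0, 0, -1],
    [0, 0, 0.04, 0, 0, 0, -1],
    [0, 0, 0.04, 0, 0, 0, -1],
    [0, 0, 0.04, 0, 0, 0, -1]
  ]
}}

```text
time: 17.68
tool_pos: [0.5754, 0.0755, 0.1612]
tool_rot: [0.0, -0.094, 0.996, -0.0]
contact_force: [0.5, -0.7, -3.7]
gripper_width: 0.318
grasp_force: 60.1
```

Request:
{"op": "move_arm", "data": {
  "rows": [
    [0, 0, 0.04, 0, 0, 0, -1],
    [0, 0, 0.04, 0, 0, 0, -1],
    [0, 0, 0.04, 0, 0, 0, -1]
  ]
}}

```text
time: 17.93
tool_pos: [0.5753, 0.0755, 0.1598]
tool_rot: [-0.0, -0.094, 0.996, 0.0]
contact_force: [0.2, 0.2, -4.2]
gripper_width: 0.323
grasp_force: 60.1
```

Request:
{"op": "move_arm", "data": {
  "rows": [
    [0, 0, 0.04, 0, 0, 0, -1],
    [0, 0, 0.04, 0, 0, 0, -1],
    [0, 0, 0.04, 0, 0, 0, -1]
  ]
}}

```text
time: 18.18
tool_pos: [0.5753, 0.0756, 0.1586]
tool_rot: [-0.0, -0.094, 0.996, -0.0]
contact_force: [0.0, 0.0, -4.0]
gripper_width: 0.323
grasp_force: 60.1
```

Request:
{"op": "move_arm", "data": {
  "rows": [
    [0, 0, 0.04, 0, 0, 0, -1],
    [0, 0, 0.04, 0, 0, 0, -1],
    [0, 0, 0.04, 0, 0, 0, -1]
  ]
}}

```text
time: 18.43
tool_pos: [0.5753, 0.0756, 0.1576]
tool_rot: [0.0, -0.094, 0.996, 0.0]
contact_force: [-0.3, 0.2, -2.0]
gripper_width: 0.32
grasp_force: 60.1
```

Request:
{"op": "move_arm", "data": {
  "rows": [
    [0, 0, 0.03, 0, 0, 0, -1],
    [0, 0, 0.03, 0, 0, 0, -1],
    [0, 0, 0.03, 0, 0, 0, -1]
  ]
}}

```text
time: 18.68
tool_pos: [0.5756, 0.0756, 0.1573]
tool_rot: [0.0, -0.094, 0.996, 0.0]
contact_force: [-0.9, -0.3, 0.8]
gripper_width: 0.316
grasp_force: 60.5
```

Contact at foot z ≈ 0.0477, so this is a2. I'll press on.

Request:
{"op": "move_arm", "data": {
  "rows": [
    [0, 0, 0.04, 0, 0, 0, -1],
    [0, 0, 0.04, 0, 0, 0, -1],
    [0, 0, 0.04, 0, 0, 0, -1],
    [0, 0, 0.04, 0, 0, 0, -1]
  ]
}}

```text
time: 19.02
tool_pos: [0.5759, 0.0753, 0.1558]
tool_rot: [0.001, -0.094, 0.996, -0.0]
contact_force: [-0.3, -1.2, 3.2]
gripper_width: 0.319
grasp_force: 61.0
```

Request:
{"op": "move_arm", "data": {
  "rows": [
    [0, 0, 0.04, 0, 0, 0, -1],
    [0, 0, 0.04, 0, 0, 0, -1],
    [0, 0, 0.04, 0, 0, 0, -1],
    [0, 0, 0.04, 0, 0, 0, -1]
  ]
}}

```text
time: 19.35
tool_pos: [0.5759, 0.0754, 0.154]
tool_rot: [0.001, -0.094, 0.996, -0.0]
contact_force: [-0.0, -1.5, 4.5]
gripper_width: 0.322
grasp_force: 61.1
```

Request:
{"op": "move_arm", "data": {
  "rows": [
    [0, 0, 0.04, 0, 0, 0, -1],
    [0, 0, 0.04, 0, 0, 0, -1],
    [0, 0, 0.04, 0, 0, 0, -1],
    [0, 0, 0.04, 0, 0, 0, -1]
  ]
}}

```text
time: 19.68
tool_pos: [0.5755, 0.0756, 0.1518]
tool_rot: [0.0, -0.094, 0.996, 0.0]
contact_force: [1.2, -1.4, 2.8]
gripper_width: 0.32
grasp_force: 61.1
```

Request:
{"op": "move_arm", "data": {
  "rows": [
    [0, 0, 0.04, 0, 0, 0, -1],
    [0, 0, 0.04, 0, 0, 0, -1],
    [0, 0, 0.04, 0, 0, 0, -1]
  ]
}}

```text
time: 19.93
tool_pos: [0.5753, 0.0756, 0.1504]
tool_rot: [-0.0, -0.094, 0.996, 0.0]
contact_force: [0.8, -0.9, 4.4]
gripper_width: 0.319
grasp_force: 61.1
```

Request:
{"op": "move_arm", "data": {
  "rows": [
    [0, 0, 0.04, 0, 0, 0, -1],
    [0, 0, 0.04, 0, 0, 0, -1],
    [0, 0, 0.04, 0, 0, 0, -1]
  ]
}}

```text
time: 20.18
tool_pos: [0.5752, 0.0755, 0.1493]
tool_rot: [-0.0, -0.094, 0.996, -0.0]
contact_force: [0.8, -0.9, 4.9]
gripper_width: 0.327
grasp_force: 61.1
```

Request:
{"op": "move_arm", "data": {
  "rows": [
    [0, 0, 0.04, 0, 0, 0, -1],
    [0, 0, 0.04, 0, 0, 0, -1],
    [0, 0, 0.04, 0, 0, 0, -1]
  ]
}}

```text
time: 20.43
tool_pos: [0.5752, 0.0755, 0.1481]
tool_rot: [-0.0, -0.094, 0.996, -0.0]
contact_force: [1.0, -0.5, 3.6]
gripper_width: 0.322
grasp_force: 61.1
```

Request:
{"op": "move_arm", "data": {
  "rows": [
    [0, 0, 0.03, 0, 0, 0, -1],
    [0, 0, 0.03, 0, 0, 0, -1],
    [0, 0, 0.03, 0, 0, 0, -1]
  ]
}}

```text
time: 20.68
tool_pos: [0.5752, 0.0755, 0.1471]
tool_rot: [-0.0, -0.094, 0.996, -0.0]
contact_force: [0.9, -0.9, 3.9]
gripper_width: 0.319
grasp_force: 61.1
```

Request:
{"op": "move_arm", "data": {
  "rows": [
    [0, 0, 0.03, 0, 0, 0, -1],
    [0, 0, 0.03, 0, 0, 0, -1]
  ]
}}

```text
time: 20.85
tool_pos: [0.5752, 0.0755, 0.1465]
tool_rot: [-0.0, -0.094, 0.996, -0.0]
contact_force: [-0.3, -2.0, 3.8]
gripper_width: 0.321
grasp_force: 61.1
```

Request:
{"op": "move_arm", "data": {
  "rows": [
    [0, 0, 0.03, 0, 0, 0, -1],
    [0, 0, 0.03, 0, 0, 0, -1],
    [0, 0, 0.03, 0, 0, 0, -1]
  ]
}}

```text
time: 21.1
tool_pos: [0.5752, 0.0755, 0.1456]
tool_rot: [-0.0, -0.094, 0.996, -0.0]
contact_force: [-0.8, -0.6, 4.3]
gripper_width: 0.319
grasp_force: 61.1
```

Request:
{"op": "move_arm", "data": {
  "rows": [
    [0, 0, 0.03, 0, 0, 0, -1],
    [0, 0, 0.03, 0, 0, 0, -1],
    [0, 0, 0.03, 0, 0, 0, -1]
  ]
}}

```text
time: 21.35
tool_pos: [0.5753, 0.0756, 0.1448]
tool_rot: [-0.0, -0.094, 0.996, -0.0]
contact_force: [0.9, -1.1, 4.1]
gripper_width: 0.319
grasp_force: 61.1
```

Request:
{"op": "move_arm", "data": {
  "rows": [
    [0, 0, 0.03, 0, 0, 0, -1],
    [0, 0, 0.03, 0, 0, 0, -1]
  ]
}}

```text
time: 21.52
tool_pos: [0.5753, 0.0756, 0.1444]
tool_rot: [0.0, -0.094, 0.996, 0.0]
contact_force: [-0.8, -1.7, 5.9]
gripper_width: 0.326
grasp_force: 61.2
```

Request:
{"op": "move_arm", "data": {
  "rows": [
    [0, 0, 0.03, 0, 0, 0, -1],
    [0, 0, 0.03, 0, 0, 0, -1]
  ]
}}

```text
time: 21.68
tool_pos: [0.5754, 0.0756, 0.1444]
tool_rot: [0.0, -0.094, 0.996, 0.0]
contact_force: [-1.4, -1.9, 9.4]
gripper_width: 0.321
grasp_force: 61.4
```

Request:
{"op": "move_arm", "data": {
  "rows": [
    [0, 0, 0.03, 0, 0, 0, -1],
    [0, 0, 0.03, 0, 0, 0, -1]
  ]
}}

```text
time: 21.85
tool_pos: [0.5755, 0.0756, 0.1444]
tool_rot: [0.0, -0.094, 0.996, 0.0]
contact_force: [-2.7, -1.2, 11.6]
gripper_width: 0.321
grasp_force: 61.7
```

Request:
{"op": "move_arm", "data": {
  "rows": [
    [0, 0, 0.02, 0, 0, 0, -1],
    [0, 0, 0.02, 0, 0, 0, -1]
  ]
}}

```text
time: 22.02
tool_pos: [0.5756, 0.0756, 0.1443]
tool_rot: [0.0, -0.094, 0.996, 0.0]
contact_force: [-3.8, -1.7, 11.5]
gripper_width: 0.317
grasp_force: 61.8
```

Request:
{"op": "move_arm", "data": {
  "rows": [
    [0, 0, 0, 0, 0, 0, -1],
    [0, 0, 0, 0, 0, 0, -1],
    [0, 0, 0, 0, 0, 0, -1],
    [0, 0, 0, 0, 0, 0, -1],
    [0, 0, 0, 0, 0, 0, -1],
    [0, 0, 0, 0, 0, 0, -1],
    [0, 0, 0, 0, 0, 0, -1],
    [0, 0, 0, 0, 0, 0, -1],
    [0, 0, 0, 0, 0, 0, -1],
    [0, 0, 0, 0, 0, 0, -1],
    [0, 0, 0, 0, 0, 0, -1],
    [0, 0, 0, 0, 0, 0, -1]
  ]
}}

```text
time: 23.02
tool_pos: [0.5756, 0.0756, 0.1444]
tool_rot: [0.0, -0.094, 0.996, 0.0]
contact_force: [-2.8, -1.4, 10.7]
gripper_width: 0.317
grasp_force: 61.8
```

```bash
python3 -c "
from h import *;from plant import manip
s=manip.state();togo(s,(.5752,.0755,.1444),100.8);print(s['ft_torque'].round(3))"
```

```text
t 23.02 pos [0.5756 0.0756 0.1444] yaw_y 100.83 tilt [0.0003 0.    ] F [-2.8 -1.4 10.7] jaw 0.317 g 61.8
  shift cm [ 0.04 -0.01 -0.  ] az 0.03
[-0.27  0.73 -0.04]
```

Request:
{"op": "move_arm", "data": {
  "rows": [
    [0, 0, -0.05, 0, 0, 0, -1],
    [0, 0, -0.1, 0, 0, 0, -1],
    [0, 0, -0.3, 0, 0, 0, -1],
    [0, 0, -0.8, 0, 0, 0, -1],
    [0, 0, -1.2, 0, 0, 0, -1],
    [0, 0, -1.5, 0, 0, 0, -1],
    [0, 0, -0.8, 0, 0, 0, -1],
    [0.3, -1.0, 0, 0, 0, 0, -1],
    [0.65, -2.0, 0, 0, 0, 0, -1],
    [0.65, -2.0, 0, 0, 0, 0, -1],
    [0.65, -2.0, 0, 0, 0, 0, -1],
    [0.65, -2.0, 0, 0, 0, 0, -1],
    [0.65, -2.0, 0, 0, 0, 0, -1],
    [0.65, -2.0, 0, 0, 0, 0, -1],
    [0.65, -2.0, 0, 0, 0, 0, -1],
    [0.65, -2.0, 0, 0, 0, 0, -1],
    [0.65, -2.0, 0, 0, 0, 0, -1],
    [0.65, -2.0, 0, 0, 0, 0, -1],
    [0.65, -2.0, 0, 0, 0, 0, -1],
    [0, 0, 0, 0, 0, 0, -1]
  ]
}}

```text
time: 24.68
tool_pos: [0.5441, -0.1681, 0.1894]
tool_rot: [-0.001, -0.092, 0.996, -0.001]
contact_force: [0.9, 0.4, -3.9]
gripper_width: 0.321
grasp_force: 60.5
```

```bash
python3 - <<'E'
from h import *;from plant import manip
from scipy.signal import find_peaks
togo(manip.state(),(.5372,-.2126,.13),100)
for n in("top","side"):
    f=manip.grab_frame(n);np.savez(n+"4.npz",**f)
    g=cv2.cvtColor(rect(f,(.536,.091),np.radians(10.8),.034),cv2.COLOR_BGR2GRAY).astype(float)
    for lab,p in(("near",g[185:250].mean(0)),("far",g[85:135].mean(0))):
        d=np.diff(cv2.GaussianBlur(p[None],(0,0),2)[0]);i,_=find_peaks(abs(d),height=1)
        x=[(240-k-.5-(d[k-1]-d[k+1])/(2*(d[k-1]-2*d[k]+d[k+1])))/2 for k in i]
        print(n,lab,[(round(float(a),1),int(round(d[k]*10))) for a,k in zip(x,i)])
E
```

```text
t 24.68 pos [ 0.5441 -0.1681  0.1894] yaw_y 100.61 tilt [-0.0014 -0.0019] F [ 0.9  0.4 -3.9] jaw 0.321 g 60.5
  shift cm [ 1.48 -4.24  5.95] az 0.61
top near [(116.1, -33), (109.2, 13), (94.6, -42), (86.5, 52), (47.5, -47), (38.0, 28), (33.3, 32), (11.8, -49), (-2.8, 30), (-42.1, -45), (-51.3, 19), (-57.9, 28), (-78.1, -46), (-91.5, 47), (-99.1, -11), (-115.4, 39)]
top far [(116.1, -48), (109.3, 31), (94.6, -46), (85.4, 54), (62.6, -49), (47.4, 29), (8.4, -43), (-0.3, 26), (-7.0, 28), (-27.5, -48), (-42.3, 27), (-81.4, -49), (-91.8, 32), (-107.7, -15), (-115.2, 48)]
side near [(80.5, 32), (45.2, -25), (30.5, 17), (10.5, -22), (-59.2, 26), (-80.3, -28), (-96.2, -23)]
side far [(60.3, 23), (47.4, -19), (12.0, 26), (0.9, -14), (-14.9, -19), (-69.0, 22), (-97.1, -15)]
```

Request:
{"op": "move_arm", "data": {
  "rows": [
    [0.4, -1.2, 0.3, 0, 0, 0.6, -1],
    [0.5, -1.4, 0.8, 0, 0, 0, -1],
    [0.4, -1.1, 0.9, 0, 0, 0, -1],
    [0.2, -0.5, 0.9, 0, 0, 0, -1],
    [0, 0, 0.9, 0, 0, 0, -1],
    [0, 0, 0.9, 0, 0, 0, -1],
    [0, 0, 0.7, 0, 0, 0, -1],
    [0, 0, 0.4, 0, 0, 0, -1],
    [0, 0, 0.2, 0, 0, 0, -1],
    [0, 0, 0, 0, 0, 0, -1],
    [0, 0, 0, 0, 0, 0, -1]
  ]
}}

```text
time: 25.7
tool_pos: [0.5384, -0.2082, 0.1305]
tool_rot: [0.0, -0.089, 0.996, -0.0]
contact_force: [0.0, 0.1, -3.8]
gripper_width: 0.32
grasp_force: 60.6
```

```bash
python3 -c "
from h import *;from plant import manip
togo(manip.state(),(.5372,-.2126,.1139),100)"
```

```text
t 25.7 pos [ 0.5384 -0.2082  0.1305] yaw_y 100.24 tilt [ 0.0006 -0.0003] F [ 0.   0.1 -3.8] jaw 0.32 g 60.6
  shift cm [ 0.2  -0.41  1.66] az 0.24
```

Request:
{"op": "move_arm", "data": {
  "rows": [
    [0.1, -0.2, 0.2, 0, 0, 0, -1],
    [0.1, -0.2, 0.2, 0, 0, 0, -1],
    [0, 0, 0.2, 0, 0, 0, -1],
    [0, 0, 0.2, 0, 0, 0, -1],
    [0, 0, 0.2, 0, 0, 0, -1],
    [0, 0, 0.1, 0, 0, 0, -1],
    [0, 0, 0.1, 0, 0, 0, -1],
    [0, 0, 0.1, 0, 0, 0, -1],
    [0, 0, 0.05, 0, 0, 0, -1],
    [0, 0, 0.05, 0, 0, 0, -1],
    [0, 0, 0.05, 0, 0, 0, -1],
    [0, 0, 0.05, 0, 0, 0, -1],
    [0, 0, 0, 0, 0, 0, -1]
  ]
}}

```text
time: 26.78
tool_pos: [0.5368, -0.2126, 0.115]
tool_rot: [-0.0, -0.089, 0.996, 0.0]
contact_force: [0.0, 0.2, -3.9]
gripper_width: 0.321
grasp_force: 60.8
```

Request:
{"op": "move_arm", "data": {
  "rows": [
    [0, 0, 0.05, 0, 0, 0, -1],
    [0, 0, 0.05, 0, 0, 0, -1],
    [0, 0, 0.05, 0, 0, 0, -1]
  ]
}}

```text
time: 27.03
tool_pos: [0.5369, -0.2127, 0.1139]
tool_rot: [0.0, -0.089, 0.996, -0.0]
contact_force: [-0.7, 0.9, -0.7]
gripper_width: 0.324
grasp_force: 61.0
```

Request:
{"op": "move_arm", "data": {
  "rows": [
    [0, 0, 0, 0, 0, 0, -0.6],
    [0, 0, 0, 0, 0, 0, -0.3],
    [0, 0, 0, 0, 0, 0, 0],
    [0, 0, 0, 0, 0, 0, 0.5],
    [0, 0, 0, 0, 0, 0, 1],
    [0, 0, 0, 0, 0, 0, 1],
    [0, 0, -0.3, 0, 0, 0, 1],
    [0, 0, -1, 0, 0, 0, 1],
    [0, 0, -2, 0, 0, 0, 1],
    [0, 0, -2.5, 0, 0, 0, 1],
    [0, 0, -2.5, 0, 0, 0, 1],
    [0, 0, -2.5, 0, 0, 0, 1],
    [0, 0, -2.5, 0, 0, 0, 1],
    [1.5, -1.5, -0.5, 0, 0, 0, 1],
    [2, -2, 0, 0, 0, 0, 1],
    [2, -2, 0, 0, 0, 0, 1],
    [2, -2, 0, 0, 0, 0, 1],
    [2, -2, 0, 0, 0, 0, 1],
    [2, -1, 0, 0, 0, 0, 1],
    [0, 0, 0, 0, 0, 0, 1]
  ]
}}

```text
time: 28.7
tool_pos: [0.4401, -0.3388, 0.2527]
tool_rot: [-0.0, -0.087, 0.996, -0.001]
contact_force: [-0.3, 0.1, 0.2]
gripper_width: 0.997
grasp_force: 0.0
```

```bash
python3 - <<'E'
from h import *;from plant import manip
from scipy.signal import find_peaks
togo(manip.state(),(.5372,-.2126,.115),100)
I=[]
for n in("top","side"):
    f=manip.grab_frame(n);np.savez(n+"5.npz",**f)
    r=rect(f,(.536,.091),np.radians(10.8),.034);g=cv2.cvtColor(r,cv2.COLOR_BGR2GRAY).astype(float)
    I.append(cv2.convertScaleAbs(f["img"][140:300,165:355] if n=="top" else f["img"][145:305,185:285],alpha=1.5))
    for lab,p in(("near",g[185:250].mean(0)),("far",g[85:135].mean(0))):
        d=np.diff(cv2.GaussianBlur(p[None],(0,0),2)[0]);i,_=find_peaks(abs(d),height=1)
        x=[(240-k-.5-(d[k-1]-d[k+1])/(2*(d[k-1]-2*d[k]+d[k+1])))/2 for k in i]
        print(n,lab,[(round(float(a),1),int(round(d[k]*10))) for a,k in zip(x,i)])
cv2.imwrite("pics/end.png",cv2.resize(np.hstack(I),None,fx=2.7,fy=2.7,interpolation=cv2.INTER_CUBIC))
E
```

```text
t 28.7 pos [ 0.4401 -0.3388  0.2527] yaw_y 99.98 tilt [-0.0003 -0.0018] F [-0.3  0.1  0.2] jaw 0.997 g 0.0
  shift cm [-11.76  10.77  13.75] az -0.02
top near [(116.0, -25), (109.3, 16), (94.6, -36), (86.9, 45), (47.4, -38), (38.6, 27), (33.4, 27), (12.0, -44), (1.6, 19), (-3.3, 28), (-42.1, -41), (-51.3, 16), (-57.6, 25), (-78.8, -40), (-91.4, 42), (-115.5, 35)]
top far [(116.4, -42), (109.1, 29), (95.0, -42), (85.7, 44), (62.7, -42), (51.0, 24), (8.5, -38), (-0.2, 29), (-27.3, -44), (-35.7, 26), (-42.3, 18), (-80.9, -39), (-92.0, 25), (-108.1, -15), (-115.3, 46)]
side near [(114.4, -29), (104.4, 11), (95.3, -17), (83.4, 16), (44.1, -12), (30.0, 25), (9.4, -11), (-6.0, 36), (-44.7, -39), (-59.8, 36), (-80.0, -39), (-88.2, 10), (-96.3, -37)]
side far [(114.5, -40), (105.2, 20), (95.3, -35), (81.0, 50), (59.2, -34), (44.3, 32), (5.7, -36), (-8.4, 44), (-29.6, -40), (-45.0, 37), (-82.8, -38), (-96.4, -32)]
```

View pics/end.png

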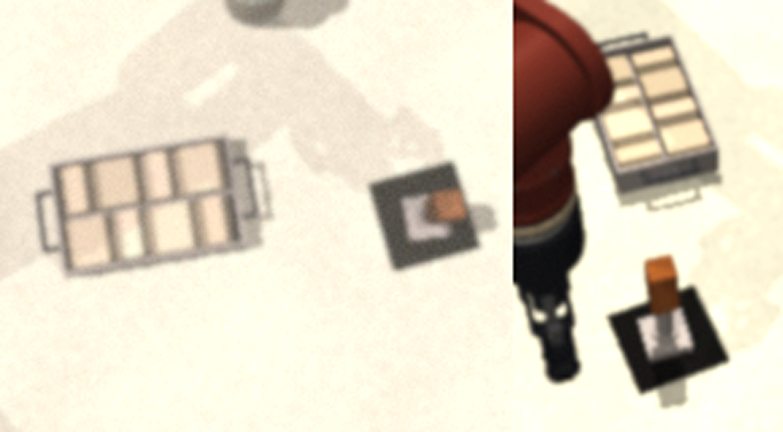

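The end view shows the tamper upright on its mat and eight level-looking blocks. Both presses stopped at nearly the same height, so I need to rule out the foot having rested on the neighbours. I'll measure the foot against the blocks in the side view.

```bash
python3 - <<'E'
from h import *
from scipy.signal import find_peaks
for n,p,yaw in(("side1",(.5101,.1021,.1895),10.8),("side2",(.5122,.101,.1945),10.8),("side3",(.5724,.0742,.1858),10.8),("side4",(.5441,-.1681,.1894),10.6),("side5",(.5369,-.2127,.1139),10.2),("top5",(.5369,-.2127,.1139),10.2),("side0",(.5372,-.2126,.1139),10)):
    f=load(n+".npz");r=cv2.cvtColor(rect(f,p,np.radians(yaw),p[2]-.0979,W=.1,H=.1),cv2.COLOR_BGR2GRAY).astype(float)
    for lab,q in(("v@u-18",r[120:150].mean(0)),("v@u+14",r[58:80].mean(0)),("u",r[:,70:100].mean(1)),("u'",r[:,110:130].mean(1))):
        d=np.diff(cv2.GaussianBlur(q[None],(0,0),2)[0]);i,_=find_peaks(abs(d),height=1)
        print(n,lab,[(float(100-k-.5)/2,int(d[k]*10)) for k in i if abs(100-k)<72])
E
```

```text
side1 v@u-18 [(-15.25, -16), (-19.75, -14), (-30.75, 40)]
side1 v@u+14 [(33.75, 34), (24.25, -13), (2.75, 14), (-22.25, -35), (-31.75, 25)]
side1 u [(20.75, 28), (8.75, -38), (-9.25, 37), (-24.25, -25)]
side1 u' [(6.25, -35), (-12.75, 28), (-28.25, 25)]
side2 v@u-18 [(27.25, 10), (-15.75, -22)]
side2 v@u+14 [(29.25, 30), (19.75, -11), (-22.75, -37), (-33.75, 23)]
side2 u [(21.25, 37), (8.25, -40), (-9.25, 42), (-24.25, -23)]
side2 u' [(4.25, -28), (-11.75, 31), (-28.25, 31)]
side3 v@u-18 [(27.75, -22), (-16.75, -22), (-31.75, 18)]
side3 v@u+14 [(-22.75, -27), (-31.25, 28)]
side3 u [(32.75, -12), (20.75, -22), (9.25, -39), (-9.75, 39), (-23.25, -19), (-29.25, 20), (-35.75, -35)]
side3 u' [(21.25, -16), (4.25, -33), (-13.75, 32), (-22.75, -13), (-28.75, 34), (-35.25, -47)]
side4 v@u-18 [(23.25, -18), (-13.75, -36), (-27.25, 77)]
side4 v@u+14 [(30.75, 60), (-20.25, -43), (-27.75, 52)]
side4 u [(21.75, -22), (8.75, -53), (-9.25, 56), (-22.25, -12), (-27.75, 37)]
side4 u' [(5.25, -51), (-12.25, 41), (-27.75, 43)]
side5 v@u-18 [(24.25, 81), (-13.75, -26), (-28.25, -35)]
side5 v@u+14 [(23.75, 52), (3.25, 12), (-23.75, -58)]
side5 u [(21.25, 87), (7.75, -60), (-9.75, 56), (-26.75, -100)]
side5 u' [(21.25, 97), (4.75, -45), (-13.75, 45), (-26.75, -101)]
top5 v@u-18 [(27.25, 44), (-12.75, -18), (-17.25, -22), (-21.25, -18)]
top5 v@u+14 [(27.75, 41), (-0.25, -21), (-9.75, 13)]
top5 u [(21.25, 39), (-10.75, 22), (-25.75, -51)]
top5 u' [(22.75, 19), (-13.75, 33), (-27.25, -48)]
side0 v@u-18 [(24.75, 64), (-13.75, -22), (-28.25, -25)]
side0 v@u+14 [(23.75, 41), (3.25, 10), (-23.75, -49)]
side0 u [(21.25, 70), (7.75, -48), (-9.75, 46), (-26.75, -82)]
side0 u' [(21.25, 77), (4.25, -45), (-13.75, 38), (-26.75, -82)]
```

The foot was about 6 mm off-centre in the near lane and 3 mm in the far lane, so it could have landed on a neighbour's top. There is time left, so I'll regrasp and press both again, properly centred.

Request:
{"op": "move_arm", "data": {
  "rows": [
    [-1.5, 1.4, 0, 0, 0, 0, 1],
    [-2.1, 1.9, 0, 0, 0, 0, 1],
    [-2.1, 1.9, 0, 0, 0, 0, 1],
    [-2.1, 1.9, 0, 0, 0, 0, 1],
    [-2.1, 1.9, 0, 0, 0, 0, 1],
    [-1.4, 1.3, 0, 0, 0, 0, 1],
    [-0.5, 0.5, 0, 0, 0, 0, 1],
    [0, 0, 0, 0, 0, 0, 1],
    [0, 0, 1, 0, 0, 0, 1],
    [0, 0, 1.5, 0, 0, 0, 1],
    [0, 0, 1.5, 0, 0, 0, 1],
    [0, 0, 1.5, 0, 0, 0, 1],
    [0, 0, 0, 0, 0, 0, 1]
  ]
}}

```text
time: 29.88
tool_pos: [0.5365, -0.2091, 0.192]
tool_rot: [-0.003, -0.088, 0.996, 0.002]
contact_force: [-0.6, -0.2, -0.0]
gripper_width: 0.995
grasp_force: 0.0
```

```bash
python3 -c "
from h import *;from plant import manip
togo(manip.state(),(.5369,-.2127,.1139),100.2)"
```

```text
t 29.88 pos [ 0.5365 -0.2091  0.192 ] yaw_y 100.12 tilt [-0.0065  0.0031] F [-0.6 -0.2 -0. ] jaw 0.995 g 0.0
  shift cm [-0.02 -0.39  7.81] az -0.08
```

Request:
{"op": "move_arm", "data": {
  "rows": [
    [0.2, -0.1, 1, 0, 0, 0, 1],
    [0, 0, 1.3, 0, 0, 0, 1],
    [0, 0, 1.3, 0, 0, 0, 1],
    [0, 0, 1.3, 0, 0, 0, 1],
    [0, 0, 1.2, 0, 0, 0, 1],
    [0, 0, 0.8, 0, 0, 0, 1],
    [0, 0, 0.3, 0, 0, 0, 1],
    [0, 0, 0, 0, 0, 0, 1],
    [0, 0, 0, 0, 0, 0, 0.2],
    [0, 0, 0, 0, 0, 0, -0.3],
    [0, 0, 0, 0, 0, 0, -1],
    [0, 0, 0, 0, 0, 0, -1],
    [0, 0, 0, 0, 0, 0, -1],
    [0, 0, 0, 0, 0, 0, -1]
  ]
}}

```text
time: 31.05
tool_pos: [0.538, -0.211, 0.1254]
tool_rot: [0.001, -0.089, 0.996, -0.001]
contact_force: [0.6, -0.5, 2.4]
gripper_width: 0.313
grasp_force: 60.1
```

```bash
python3 -c "
from h import *;from plant import manip
togo(manip.state(),(.5369,-.2127,.1139),100.2)"
```

```text
t 31.05 pos [ 0.538  -0.211   0.1254] yaw_y 100.22 tilt [ 0.0016 -0.0012] F [ 0.6 -0.5  2.4] jaw 0.313 g 60.1
  shift cm [ 0.14 -0.15  1.15] az 0.02
```

Request:
{"op": "move_arm", "data": {
  "rows": [
    [0, 0, -0.4, 0, 0, 0, -1],
    [0, 0, -1.2, 0, 0, 0, -1],
    [0, 0, -1.6, 0, 0, 0, -1],
    [0, 0, -1.6, 0, 0, 0, -1],
    [0, 0, -1.4, 0, 0, 0, -1],
    [-0.1, 1.0, -0.6, 0, 0, -0.3, -1],
    [-0.2, 2.2, 0, 0, 0, -0.3, -1],
    [-0.25, 2.4, 0, 0, 0, 0, -1],
    [-0.25, 2.4, 0, 0, 0, 0, -1],
    [-0.25, 2.4, 0, 0, 0, 0, -1],
    [-0.25, 2.4, 0, 0, 0, 0, -1],
    [-0.25, 2.4, 0, 0, 0, 0, -1],
    [-0.25, 2.4, 0, 0, 0, 0, -1],
    [-0.25, 2.4, 0, 0, 0, 0, -1],
    [-0.25, 2.4, 0, 0, 0, 0, -1],
    [-0.25, 2.4, 0, 0, 0, 0, -1],
    [-0.25, 2.4, 0, 0, 0, 0, -1],
    [-0.25, 2.0, 0, 0, 0, 0, -1],
    [-0.2, 1.4, 0, 0, 0, 0, -1],
    [0, 0, 0, 0, 0, 0, -1]
  ]
}}

```text
time: 32.72
tool_pos: [0.5109, 0.0992, 0.1922]
tool_rot: [-0.001, -0.096, 0.995, 0.001]
contact_force: [0.9, -0.8, -3.7]
gripper_width: 0.316
grasp_force: 60.1
```

Request:
{"op": "move_arm", "data": {
  "rows": [
    [0, 0, 0, 0, 0, 0, -1],
    [0, 0, 0, 0, 0, 0, -1]
  ]
}}

```text
time: 32.88
tool_pos: [0.5117, 0.0961, 0.1924]
tool_rot: [-0.0, -0.094, 0.996, -0.0]
contact_force: [0.3, -1.1, -3.5]
gripper_width: 0.317
grasp_force: 60.1
```

```bash
python3 -c "
from h import *;from plant import manip
togo(manip.state(),(.5118,.1057,.165),100.8)"
```

```text
t 32.88 pos [0.5117 0.0961 0.1924] yaw_y 100.84 tilt [-0.0006 -0.0004] F [ 0.3 -1.1 -3.5] jaw 0.317 g 60.1
  shift cm [-0.19  0.94  2.74] az 0.04
```

Request:
{"op": "move_arm", "data": {
  "rows": [
    [-0.1, 0.3, 0, 0, 0, 0, -1],
    [-0.1, 0.4, 0.3, 0, 0, 0, -1],
    [0, 0.2, 0.6, 0, 0, 0, -1],
    [0, 0, 0.6, 0, 0, 0, -1],
    [0, 0, 0.5, 0, 0, 0, -1],
    [0, 0, 0.4, 0, 0, 0, -1],
    [0, 0, 0.2, 0, 0, 0, -1],
    [0, 0, 0.1, 0, 0, 0, -1],
    [0, 0, 0, 0, 0, 0, -1]
  ]
}}

```text
time: 33.63
tool_pos: [0.5123, 0.1053, 0.1653]
tool_rot: [-0.0, -0.094, 0.996, -0.0]
contact_force: [-0.1, 0.9, -4.8]
gripper_width: 0.317
grasp_force: 60.1
```

```bash
python3 -c "
from h import *;from plant import manip
togo(manip.state(),(.5118,.1057,.156),100.8)"
```

```text
t 33.63 pos [0.5123 0.1053 0.1653] yaw_y 100.81 tilt [-0.0006 -0.0001] F [-0.1  0.9 -4.8] jaw 0.317 g 60.1
  shift cm [0.04 0.05 0.93] az 0.01
```

Request:
{"op": "move_arm", "data": {
  "rows": [
    [0, 0, 0.1, 0, 0, 0, -1],
    [0, 0, 0.1, 0, 0, 0, -1],
    [0, 0, 0.1, 0, 0, 0, -1],
    [0, 0, 0.1, 0, 0, 0, -1],
    [0, 0, 0.1, 0, 0, 0, -1],
    [0, 0, 0.05, 0, 0, 0, -1],
    [0, 0, 0.05, 0, 0, 0, -1],
    [0, 0, 0.04, 0, 0, 0, -1],
    [0, 0, 0.04, 0, 0, 0, -1]
  ]
}}

```text
time: 34.38
tool_pos: [0.5124, 0.1054, 0.1588]
tool_rot: [0.0, -0.094, 0.996, 0.0]
contact_force: [0.1, 0.7, -4.0]
gripper_width: 0.314
grasp_force: 60.1
```

Request:
{"op": "move_arm", "data": {
  "rows": [
    [0, 0, 0.04, 0, 0, 0, -1],
    [0, 0, 0.04, 0, 0, 0, -1],
    [0, 0, 0.04, 0, 0, 0, -1],
    [0, 0, 0.04, 0, 0, 0, -1]
  ]
}}

```text
time: 34.72
tool_pos: [0.5125, 0.1054, 0.1572]
tool_rot: [0.0, -0.094, 0.996, -0.0]
contact_force: [0.3, -0.5, -3.7]
gripper_width: 0.313
grasp_force: 60.1
```

Request:
{"op": "move_arm", "data": {
  "rows": [
    [0, 0, 0.04, 0, 0, 0, -1],
    [0, 0, 0.03, 0, 0, 0, -1]
  ]
}}

```text
time: 34.88
tool_pos: [0.5124, 0.1054, 0.1564]
tool_rot: [-0.0, -0.094, 0.996, -0.0]
contact_force: [-1.5, 0.1, -4.0]
gripper_width: 0.315
grasp_force: 60.1
```

Request:
{"op": "move_arm", "data": {
  "rows": [
    [0, 0, 0.04, 0, 0, 0, -1],
    [0, 0, 0.03, 0, 0, 0, -1]
  ]
}}

```text
time: 35.05
tool_pos: [0.5126, 0.1054, 0.1563]
tool_rot: [0.0, -0.094, 0.996, 0.0]
contact_force: [-0.7, 0.7, -0.0]
gripper_width: 0.316
grasp_force: 60.5
```

Request:
{"op": "move_arm", "data": {
  "rows": [
    [0, 0, 0.03, 0, 0, 0, -1],
    [0, 0, 0.03, 0, 0, 0, -1]
  ]
}}

```text
time: 35.22
tool_pos: [0.5128, 0.1055, 0.1563]
tool_rot: [0.0, -0.094, 0.996, 0.0]
contact_force: [-2.2, 0.5, 2.9]
gripper_width: 0.318
grasp_force: 61.2
```

Request:
{"op": "move_arm", "data": {
  "rows": [
    [0, 0, 0.03, 0, 0, 0, -1],
    [0, 0, 0.03, 0, 0, 0, -1]
  ]
}}

```text
time: 35.38
tool_pos: [0.513, 0.1055, 0.1562]
tool_rot: [0.001, -0.094, 0.996, 0.0]
contact_force: [-3.2, -0.1, 7.5]
gripper_width: 0.32
grasp_force: 61.7
```

Request:
{"op": "move_arm", "data": {
  "rows": [
    [0, 0, 0.03, 0, 0, 0, -1],
    [0, 0, 0.02, 0, 0, 0, -1]
  ]
}}

```text
time: 35.55
tool_pos: [0.5131, 0.1055, 0.1562]
tool_rot: [0.001, -0.094, 0.996, 0.0]
contact_force: [-3.7, -0.8, 8.5]
gripper_width: 0.319
grasp_force: 61.9
```

The stop is dead at the same height (0.0348) with the foot centred, so it really is the block. I'll hold for a second and then lift.

Request:
{"op": "move_arm", "data": {
  "rows": [
    [0, 0, 0.03, 0, 0, 0, -1],
    [0, 0, 0.02, 0, 0, 0, -1],
    [0, 0, 0, 0, 0, 0, -1],
    [0, 0, 0, 0, 0, 0, -1],
    [0, 0, 0, 0, 0, 0, -1],
    [0, 0, 0, 0, 0, 0, -1],
    [0, 0, 0, 0, 0, 0, -1],
    [0, 0, 0, 0, 0, 0, -1],
    [0, 0, 0, 0, 0, 0, -1],
    [0, 0, 0, 0, 0, 0, -1],
    [0, 0, 0, 0, 0, 0, -1],
    [0, 0, 0, 0, 0, 0, -1],
    [0, 0, 0, 0, 0, 0, -1],
    [0, 0, 0, 0, 0, 0, -1]
  ]
}}

```text
time: 36.72
tool_pos: [0.5132, 0.1055, 0.1563]
tool_rot: [0.001, -0.094, 0.996, -0.0]
contact_force: [-3.8, -0.7, 9.9]
gripper_width: 0.316
grasp_force: 62.1
```

Request:
{"op": "move_arm", "data": {
  "rows": [
    [0, 0, -0.05, 0, 0, 0, -1],
    [0, 0, -0.1, 0, 0, 0, -1],
    [0, 0, -0.3, 0, 0, 0, -1],
    [0, 0, -0.8, 0, 0, 0, -1],
    [0, 0, -0.8, 0, 0, 0, -1],
    [-0.4, -0.2, -0.3, 0, 0, 0, -1],
    [-0.9, -0.6, 0, 0, 0, 0, -1],
    [-1.1, -0.7, 0, 0, 0, 0, -1],
    [-1.1, -0.7, 0, 0, 0, 0, -1],
    [-1.1, -0.7, 0, 0, 0, 0, -1],
    [-0.7, -0.5, 0, 0, 0, 0, -1],
    [-0.2, -0.2, 0, 0, 0, 0, -1],
    [0, 0, 0, 0, 0, 0, -1],
    [0, 0, 0, 0, 0, 0, -1]
  ]
}}

```text
time: 37.88
tool_pos: [0.573, 0.0803, 0.1767]
tool_rot: [-0.001, -0.094, 0.996, 0.0]
contact_force: [-1.0, 0.5, -3.4]
gripper_width: 0.316
grasp_force: 60.2
```

```bash
python3 -c "
from h import *;from plant import manip
togo(manip.state(),(.5750,.0784,.156),100.8)"
```

```text
t 37.88 pos [0.573  0.0803 0.1767] yaw_y 100.81 tilt [-0.001   0.0002] F [-1.   0.5 -3.4] jaw 0.316 g 60.2
  shift cm [-0.16 -0.23  2.07] az 0.01
```

Request:
{"op": "move_arm", "data": {
  "rows": [
    [-0.1, -0.2, 0.2, 0, 0, 0, -1],
    [0, 0, 0.4, 0, 0, 0, -1],
    [0, 0, 0.4, 0, 0, 0, -1],
    [0, 0, 0.3, 0, 0, 0, -1],
    [0, 0, 0.2, 0, 0, 0, -1],
    [0, 0, 0.1, 0, 0, 0, -1],
    [0, 0, 0.05, 0, 0, 0, -1],
    [0, 0, 0, 0, 0, 0, -1]
  ]
}}

```text
time: 38.55
tool_pos: [0.5745, 0.0786, 0.1605]
tool_rot: [-0.0, -0.094, 0.996, -0.0]
contact_force: [0.3, -0.6, -3.8]
gripper_width: 0.318
grasp_force: 60.1
```

Request:
{"op": "move_arm", "data": {
  "rows": [
    [0, 0, 0.05, 0, 0, 0, -1],
    [0, 0, 0.05, 0, 0, 0, -1],
    [0, 0, 0.05, 0, 0, 0, -1],
    [0, 0, 0.04, 0, 0, 0, -1],
    [0, 0, 0.04, 0, 0, 0, -1]
  ]
}}

```text
time: 38.97
tool_pos: [0.5746, 0.0786, 0.1583]
tool_rot: [0.0, -0.094, 0.996, -0.0]
contact_force: [0.6, -0.0, -3.4]
gripper_width: 0.316
grasp_force: 60.1
```

Request:
{"op": "move_arm", "data": {
  "rows": [
    [0, 0, 0.04, 0, 0, 0, -1],
    [0, 0, 0.03, 0, 0, 0, -1]
  ]
}}

```text
time: 39.13
tool_pos: [0.5746, 0.0786, 0.1576]
tool_rot: [-0.0, -0.094, 0.996, -0.0]
contact_force: [-0.5, -1.1, -3.5]
gripper_width: 0.32
grasp_force: 60.1
```

Request:
{"op": "move_arm", "data": {
  "rows": [
    [0, 0, 0.03, 0, 0, 0, -1],
    [0, 0, 0.03, 0, 0, 0, -1]
  ]
}}

```text
time: 39.3
tool_pos: [0.5746, 0.0786, 0.157]
tool_rot: [0.0, -0.094, 0.996, -0.0]
contact_force: [1.9, 0.6, -3.6]
gripper_width: 0.316
grasp_force: 60.1
```

Request:
{"op": "move_arm", "data": {
  "rows": [
    [0, 0, 0.03, 0, 0, 0, -1],
    [0, 0, 0.03, 0, 0, 0, -1],
    [0, 0, 0.03, 0, 0, 0, -1]
  ]
}}

```text
time: 39.55
tool_pos: [0.5746, 0.0786, 0.1562]
tool_rot: [0.0, -0.094, 0.996, -0.0]
contact_force: [-0.2, 0.2, -2.6]
gripper_width: 0.312
grasp_force: 60.4
```

Request:
{"op": "move_arm", "data": {
  "rows": [
    [0, 0, 0.03, 0, 0, 0, -1],
    [0, 0, 0.03, 0, 0, 0, -1]
  ]
}}

```text
time: 39.72
tool_pos: [0.5747, 0.0786, 0.1561]
tool_rot: [0.0, -0.094, 0.996, 0.0]
contact_force: [-0.5, 0.1, -0.6]
gripper_width: 0.314
grasp_force: 60.7
```

Request:
{"op": "move_arm", "data": {
  "rows": [
    [0, 0, 0.03, 0, 0, 0, -1],
    [0, 0, 0.03, 0, 0, 0, -1]
  ]
}}

```text
time: 39.88
tool_pos: [0.5749, 0.0786, 0.156]
tool_rot: [0.0, -0.094, 0.996, 0.0]
contact_force: [-1.2, -0.1, 4.2]
gripper_width: 0.32
grasp_force: 61.2
```

Request:
{"op": "move_arm", "data": {
  "rows": [
    [0, 0, 0.02, 0, 0, 0, -1],
    [0, 0, 0.02, 0, 0, 0, -1]
  ]
}}

```text
time: 40.05
tool_pos: [0.575, 0.0786, 0.156]
tool_rot: [0.001, -0.094, 0.996, 0.0]
contact_force: [-2.4, -0.2, 5.9]
gripper_width: 0.315
grasp_force: 61.5
```

Request:
{"op": "move_arm", "data": {
  "rows": [
    [0, 0, 0.03, 0, 0, 0, -1],
    [0, 0, 0.03, 0, 0, 0, -1],
    [0, 0, 0.03, 0, 0, 0, -1],
    [0, 0, 0, 0, 0, 0, -1],
    [0, 0, 0, 0, 0, 0, -1],
    [0, 0, 0, 0, 0, 0, -1],
    [0, 0, 0, 0, 0, 0, -1],
    [0, 0, 0, 0, 0, 0, -1],
    [0, 0, 0, 0, 0, 0, -1],
    [0, 0, 0, 0, 0, 0, -1],
    [0, 0, 0, 0, 0, 0, -1],
    [0, 0, 0, 0, 0, 0, -1],
    [0, 0, 0, 0, 0, 0, -1],
    [0, 0, 0, 0, 0, 0, -1],
    [0, 0, 0, 0, 0, 0, -1]
  ]
}}

```text
time: 41.3
tool_pos: [0.5752, 0.0787, 0.156]
tool_rot: [0.001, -0.094, 0.996, -0.0]
contact_force: [-5.1, -0.3, 9.3]
gripper_width: 0.317
grasp_force: 61.9
```

Request:
{"op": "move_arm", "data": {
  "rows": [
    [0, 0, -0.05, 0, 0, 0, -1],
    [0, 0, -0.1, 0, 0, 0, -1],
    [0, 0, -0.3, 0, 0, 0, -1],
    [0, 0, -0.8, 0, 0, 0, -1],
    [0, 0, -1.2, 0, 0, 0, -1],
    [0, 0, -1.2, 0, 0, 0, -1],
    [0, 0, -0.4, 0, 0, 0, -1],
    [0.3, -1.0, 0, 0, 0, 0, -1],
    [0.65, -2.0, 0, 0, 0, 0, -1],
    [0.7, -2.2, 0, 0, 0, 0, -1],
    [0.7, -2.2, 0, 0, 0, 0, -1],
    [0.7, -2.2, 0, 0, 0, 0, -1],
    [0.7, -2.2, 0, 0, 0, 0, -1],
    [0.7, -2.2, 0, 0, 0, 0, -1],
    [0.7, -2.2, 0, 0, 0, 0, -1],
    [0.7, -2.2, 0, 0, 0, 0, -1],
    [0.7, -2.2, 0, 0, 0, 0, -1],
    [0.7, -2.2, 0, 0, 0, 0, -1],
    [0.7, -2.2, 0, 0, 0, 0, -1],
    [0.4, -1.2, 0, 0, 0, 0.5, -1]
  ]
}}

```text
time: 42.97
tool_pos: [0.5408, -0.1972, 0.1939]
tool_rot: [-0.0, -0.089, 0.996, -0.001]
contact_force: [-0.7, 0.5, -3.3]
gripper_width: 0.32
grasp_force: 60.2
```

Request:
{"op": "move_arm", "data": {
  "rows": [
    [0, 0, 0, 0, 0, 0, -1],
    [0, 0, 0, 0, 0, 0, -1]
  ]
}}

```text
time: 43.13
tool_pos: [0.5413, -0.1949, 0.1938]
tool_rot: [-0.0, -0.089, 0.996, 0.0]
contact_force: [0.5, 0.3, -2.8]
gripper_width: 0.318
grasp_force: 60.3
```

```bash
python3 -c "
from h import *;from plant import manip
togo(manip.state(),(.538,-.211,.1254),100.2)"
```

```text
t 43.13 pos [ 0.5413 -0.1949  0.1938] yaw_y 100.22 tilt [-0.0004  0.0009] F [ 0.5  0.3 -2.8] jaw 0.318 g 60.3
  shift cm [ 0.61 -1.54  6.84] az 0.02
```

Request:
{"op": "move_arm", "data": {
  "rows": [
    [0.2, -0.4, 0.3, 0, 0, 0, -1],
    [0.2, -0.6, 0.8, 0, 0, 0, -1],
    [0.2, -0.5, 1, 0, 0, 0, -1],
    [0, 0, 1, 0, 0, 0, -1],
    [0, 0, 1, 0, 0, 0, -1],
    [0, 0, 0.9, 0, 0, 0, -1],
    [0, 0, 0.6, 0, 0, 0, -1],
    [0, 0, 0.3, 0, 0, 0, -1],
    [0, 0, 0.2, 0, 0, 0, -1],
    [0, 0, 0.1, 0, 0, 0, -1],
    [0, 0, 0.1, 0, 0, 0, -1],
    [0, 0, 0.05, 0, 0, 0, -1],
    [0, 0, 0.05, 0, 0, 0, -1],
    [0, 0, 0, 0, 0, 0, -1]
  ]
}}

```text
time: 44.3
tool_pos: [0.5387, -0.2103, 0.1304]
tool_rot: [0.0, -0.09, 0.996, -0.0]
contact_force: [-0.2, 0.1, -3.6]
gripper_width: 0.316
grasp_force: 60.2
```

```bash
python3 -c "
from h import *;from plant import manip
togo(manip.state(),(.538,-.211,.1254),100.2)"
```

```text
t 44.3 pos [ 0.5387 -0.2103  0.1304] yaw_y 100.32 tilt [ 0.0005 -0.0003] F [-0.2  0.1 -3.6] jaw 0.316 g 60.2
  shift cm [ 0.08 -0.05  0.5 ] az 0.12
```

Request:
{"op": "move_arm", "data": {
  "rows": [
    [0, 0, 0.1, 0, 0, 0, -1],
    [0, 0, 0.1, 0, 0, 0, -1],
    [0, 0, 0.1, 0, 0, 0, -1],
    [0, 0, 0.05, 0, 0, 0, -1],
    [0, 0, 0.05, 0, 0, 0, -1],
    [0, 0, 0.05, 0, 0, 0, -1],
    [0, 0, 0.05, 0, 0, 0, -1],
    [0, 0, 0, 0, 0, 0, -1]
  ]
}}

```text
time: 44.97
tool_pos: [0.5386, -0.2103, 0.1254]
tool_rot: [0.0, -0.09, 0.996, -0.0]
contact_force: [-0.3, -0.2, -1.9]
gripper_width: 0.318
grasp_force: 60.5
```

Request:
{"op": "move_arm", "data": {
  "rows": [
    [0, 0, 0.03, 0, 0, 0, -1],
    [0, 0, 0.03, 0, 0, 0, -1]
  ]
}}

```text
time: 45.13
tool_pos: [0.5387, -0.2104, 0.1254]
tool_rot: [0.0, -0.09, 0.996, -0.0]
contact_force: [-2.0, 0.4, 2.9]
gripper_width: 0.318
grasp_force: 61.2
```

Request:
{"op": "move_arm", "data": {
  "rows": [
    [0, 0, -0.03, 0, 0, 0, -1],
    [0, 0, 0, 0, 0, 0, -0.6],
    [0, 0, 0, 0, 0, 0, -0.3],
    [0, 0, 0, 0, 0, 0, 0],
    [0, 0, 0, 0, 0, 0, 0.5],
    [0, 0, 0, 0, 0, 0, 1],
    [0, 0, 0, 0, 0, 0, 1],
    [0, 0, -0.3, 0, 0, 0, 1],
    [0, 0, -1, 0, 0, 0, 1],
    [0, 0, -2, 0, 0, 0, 1],
    [0, 0, -2.5, 0, 0, 0, 1],
    [0, 0, -2.5, 0, 0, 0, 1],
    [0, 0, -2.5, 0, 0, 0, 1],
    [0, 0, -1.5, 0, 0, 0, 1],
    [1.5, -1.5, 0, 0, 0, 0, 1],
    [2, -2, 0, 0, 0, 0, 1],
    [2, -2, 0, 0, 0, 0, 1],
    [2, -2, 0, 0, 0, 0, 1],
    [2, -2, 0, 0, 0, 0, 1],
    [0, 0, 0, 0, 0, 0, 1]
  ]
}}

```text
time: 46.8
tool_pos: [0.46, -0.324, 0.249]
tool_rot: [-0.0, -0.088, 0.996, -0.001]
contact_force: [0.9, -0.5, 0.5]
gripper_width: 1.001
grasp_force: 0.0
```

```bash
python3 - <<'E'
from h import *;from plant import manip
from scipy.signal import find_peaks
togo(manip.state(),(.538,-.211,.1254),100.2)
f=manip.grab_frame("side");o=load("side5.npz")
def edges(f,p,yaw,z,rows,**k):
    q=cv2.cvtColor(rect(f,p,np.radians(yaw),z,**k),cv2.COLOR_BGR2GRAY).astype(float)[rows[0]:rows[1]].mean(0)
    d=np.diff(cv2.GaussianBlur(q[None],(0,0),2)[0]);i,_=find_peaks(abs(d),height=1.2)
    return [round((len(q)/2-k-.5)/2,1) for k in i]
for r in((185,250),(85,135)):
    for g in(o,f): print(edges(g,(.536,.091),10.8,.034,r))
for g in(o,f): print("foot",edges(g,(.5369,-.2127),10.2,.016,(58,80),W=.1,H=.1))
for b in(g_ for g_ in(o,f)):
    im=b["img"][235:260,230:255];hs=cv2.cvtColor(im,cv2.COLOR_BGR2HSV);print("grip",np.argwhere((hs[...,1]>120)&(im.max(2)>45)).mean(0).round(2))
E
```

```text
t 46.8 pos [ 0.46  -0.324  0.249] yaw_y 100.06 tilt [-0.0001 -0.0026] F [ 0.9 -0.5  0.5] jaw 1.001 g 0.0
  shift cm [-9.67  9.8  12.33] az -0.14
[np.float64(114.2), np.float64(95.2), np.float64(83.2), np.float64(44.2), np.float64(30.2), np.float64(-5.8), np.float64(-44.8), np.float64(-59.8), np.float64(-79.8), np.float64(-96.2)]
[np.float64(9.2), np.float64(-5.8), np.float64(-44.8), np.float64(-59.8), np.float64(-80.2), np.float64(-96.2)]
[np.float64(114.2), np.float64(105.2), np.float64(95.2), np.float64(81.2), np.float64(59.2), np.float64(44.2), np.float64(5.8), np.float64(-8.2), np.float64(-29.8), np.float64(-45.2), np.float64(-82.8), np.float64(-96.2)]
[np.float64(114.2), np.float64(104.8), np.float64(95.2), np.float64(80.8), np.float64(59.8), np.float64(44.2), np.float64(5.8), np.float64(-8.2), np.float64(-29.2), np.float64(-45.2), np.float64(-82.8), np.float64(-96.2)]
foot [np.float64(23.8), np.float64(3.2), np.float64(-23.8)]
foot [np.float64(23.2), np.float64(-22.8)]
grip [14.77  9.83]
grip [14.85 10.32]
```

The block edges haven't moved and the tamper stands upright in place, so I'm handing the job in.

```bash
python3 -c "
from plant import manip
print(manip.job_done())"
```

```text
the job is handed in; nothing more can be done
None
```

I pressed both proud blocks down until they stopped, with their tops about 0.5–1 mm above the rest by my measurements, then stood the tamper back upright on its mat and handed the job in at about 47 s; my readings never showed more than about 19 N of push, and because the foot was off-centre the first time, I re-gripped the tamper and pressed both again centred, for about a second at around 13 N, where they sank no further.

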